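# Run a detector plate out to the gauge and hold it

### The job

With the mallet, not with the fingers, drive the red stop pin in the slideway fully down, then set the mallet down on the table without dropping it. Then slide the perforated detector plate straight out along the slideway, without lifting it, until its outer end is level with the red pointer of the gauge; it is nose-heavy and would tip over the edge there, so keep it flat on the slideway and finish while still holding it. Leave all the other things on the table where they are.

Things in the scene. Friction and masses are not known exactly. Their poses are not given: they have to be found in the camera images.
- edge (a point): Slideway: white fixed block 160 mm (x) by 340 mm (y), 60 mm high; its flat top is the sliding surface, with an aluminium guide rail 8 mm high along each long side (inner faces at x = 54 and -54 mm). The point: middle of the top edge at the outer end, 60 mm above the table; the block runs 340 mm from here along +y. Axes: z up, -y straight outward (the way the plate must slide).
- pin_top (a point): Red stop pin, 14 mm in diameter, standing upright in the middle of the slideway 45 mm inward of its outer end, in the way of the plate. The point is the centre of its flat top. It is a friction-held spring pin: about 6 N or a tap moves it, and it stays where it is driven. z up.
- pin (a joint): How far the stop pin is driven down, in m: 0 = its top stands 16 mm above the sliding surface, 0.015 = fully down against its stop, 1 mm proud, so that the plate passes over it (the plate leaves 5 mm clear). It starts at 0 to 0.003.
- mallet_grip (a point): Small mallet, 280 g, standing on one face of its head (upright cylinder 40 mm across, 80 mm high, grey, black rubber faces). Level wooden handle 20 mm wide, 24 mm high, reaching 169 mm from the head's axis. The point: in the handle's centre line, 55 mm from the head's axis, 40 mm above the lower face. +x points along the handle to the head, z up along the head.
- mallet_head (a point): The centre of the mallet's head, on its axis, 40 mm from either face (40 mm above the table while it stands). Same axes as mallet_grip.
- plate_grip (a point): Black grip block near the inner end of the loose plate: 50 mm (x) by 20 mm (y) by 56 mm high, its top 71 mm above the sliding surface. The point: its centre, 43 mm above the sliding surface, 28 mm above the plate's top, 210 mm inward of the plate's outer end. Axes: -y towards the plate's outer end, z up.
- plate_end (a point): Perforated aluminium plate 100 mm wide (x), 240 mm long (y), 10 mm thick on two 5 mm runners, lying between the rails with 4 mm play each side; 0.6 to 0.95 kg. A grey detector block 70 x 60 x 50 mm is fixed near its outer end; it balances about 85 mm from that end. The point: middle of the upper edge of the outer end, 15 mm above the sliding surface. Axes as plate_grip.
- mark (a point): Tip of the red pointer (bar 4 mm wide, level with the plate's top, square to the slide direction; the point is on its centre line, 75 mm above the table) of a fixed steel gauge post 95 mm high on a white foot. It is beside the plate's way, 105 to 140 mm outward of the slideway's outer end, 65 mm to the side of its middle; the plate passes 15 mm clear of the tip. Axes: -y outward, as the slideway.
- puck: Bystander: aluminium sample disc, 60 mm across, 20 mm high; leave it where it is. Origin at its underside.
- vial: Bystander: small jar, 36 mm across, 60 mm high; leave it where it is. Origin at its underside.
- tray: Bystander: blue parts tray 100 x 150 x 30 mm; leave it where it is. Origin at its underside.
- driver: Bystander: screwdriver lying on the table; leave it where it is. Origin at its underside.
- collimator: Bystander: standing brass collimator, 44 mm across, 75 mm high; leave it where it is. Origin at its underside.
- lensmount: Bystander: black lens mount, 56 mm high; leave it where it is. Origin at its underside.
Mind the look-alikes: they are no part of the job. Of the things that look like the part that bears mallet_grip, take the one that is farthest from the robot's base at the start.

How it is judged:
By the outcome, as a careful person would: the job done as asked, in the order asked, and still so for the second after the job is handed in, while the arm keeps its last pose, push and grip.
It also fails if it takes over 56 s, if anything falls off the work surface, if the arm or the gripper's body presses on something with over 40 N, if the wrist force passes 120 N, or if a joint passes its speed limit or range.

### The arm

A 7-joint arm with a two-finger parallel gripper is mounted at the origin on the work surface. World frame = base frame: x ahead of the robot, y to its left, z up, the work surface at z = 0. Lengths are in m, angles in rad, forces in N, time in s.
With the tool pointing down it reaches from about 0.4 to 0.85 m from the base axis. Payload 10.4 kg.
Tool frame: the origin (TCP) lies between the finger pads; the fingertips stand 17 mm ahead of it and the grasp point (between the pads) lies 2 mm behind it; x points along the fingers, y is the direction in which the jaws open and shut, and the axes are right-handed (so a half turn about x gives the same grasp; the last joint's range is limited). The gripper opens to 87 mm and grips with 3 to 60 N. Pads are 19 mm wide; open, the fingers measure 117 mm over their backs; the gripper's body (75 mm by 190 mm) begins 51 mm behind the grasp point.
Start: joints at [-1.321, 0.332, -0.065, 1.46, 0.022, 1.35, -0.088], TCP at [0.168, 0.602, 0.24] pointing down, gripper open.
Joint ranges: [-2.6, 2.6], [-0.5, 2.12], [-1.47, 1.34], [0.16, 2.42], [-1.27, 4.41], [0.06, 2.06], [-2.6, 2.6]. Speed limits (rad/s): [2.22, 2.22, 2.79, 2.79, 3.14, 3.14, 3.14].

### API

Orientations are given as a unit quaternion [x, y, z, w].
In Python, from bench import r, optics, close_job gives the robot as it stands.
- The arm moves only by the shell command python3 -m inch 'ROWS' [OPENING] [FORCE]. ROWS is JSON, a list of rows, each an object with "translation": the shift along the tool's x, y, z in cm, a list of three; "spin": the turn about the tool's x in degrees. In form: [{"translation": [tx, ty, tz], "spin": spin}, ...]. A call has 1 to 20 rows; each row shifts and turns the pose as measured when the row begins, along the tool's axes as they then stand; what a row does not reach is not made up. A row lasts 1/8 s, in which the tool goes at most 62.5 mm and 10.7 degrees, less where a joint would pass 70% of its speed; a pose out of reach is approached as far as the arm can. A call is refused whole if a number of a shift passes 6.25 or a number of a turn 10.7, either way. A call with a gripper value outside its range is refused whole. OPENING is the closure, from 0 (fully open) to 1 (shut), set as the call begins (- or left out, the last holds). The fingers move at their own pace and stop on an object; FORCE is the grip in N (left out, the last holds). Time passes only in rows, so rows that do not move let the fingers close. It gives the time, the measured TCP pose, the force and the opening at its end, in the units of the state.
- r.read_state(): the state, without advancing time (a new reading comes with each control period).
- optics.camera(name): name is "side" or "top"; returns the picture (480x640x3 uint8, red, green, blue); there is no depth.
- optics.camera_model(name): a dict with "camera_matrix" (3x3 intrinsics, pixels), "dist" ([k1, k2, p1, p2, k3] as OpenCV has them; the pictures are not rectified), "world_from_camera" (4x4, takes a point from camera to world coordinates). Camera axes: x right, y down, z forward; pixel columns grow to the right and rows downward; lengths in m; the calibration is good to about 2 mm. A picture is of the moment at which its call begins. camera_model takes no time and is no camera call.
- close_job(): hands the job in, once; it reports no verdict.
The state is a dict: "time": time; "joint_positions": joint angles; "joint_vel": joint speeds; "joint_torque": joint torques, N m; "ee_pos": TCP position; "eef_rot": TCP orientation; "ft_force": force on the tool from outside, world axes, zero at the start; "torque": the same for the moment, N m; "width": finger opening in m.
Only numpy, scipy, OpenCV 4.12 (cv2) and the standard library are available. Lean on these libraries where they do the work, as an engineer would, in place of code of your own. Each camera call takes 0.05 s, during which the arm holds its last target.

## Working session

There is one attempt and no reset: what is moved stays moved. The work goes in short steps, Python scripts to look and compute and a shell command to move; the robot and the scene stay as the last step left them, time stands still between calls to the robot, and variables do not carry over. Pictures are saved under pics/ and viewed, and the job is handed in when it is done.

```bash
ls; mkdir -p pics; python3 - <<'E'
from bench import r, optics
import cv2
for n in("side","top"):
    im=optics.camera(n); cv2.imwrite(f"pics/{n}0.png",im[:,:,::-1]); m=optics.camera_model(n); print(n,m)
print(r.read_state())
E
```

```text
pics
side {'camera_matrix': array([[612.36010496,   0.        , 320.51857798],
       [  0.        , 612.36010496, 240.47828764],
       [  0.        ,   0.        ,   1.        ]]), 'dist': array([0.03456918, 0.        , 0.        , 0.        , 0.        ]), 'world_from_camera': array([[ 0.91617551, -0.31592491,  0.24660471,  0.23528218],
       [-0.40069667, -0.70971714,  0.579434  , -0.80763441],
       [-0.00803805, -0.62967693, -0.77681552,  1.13482592],
       [ 0.        ,  0.        ,  0.        ,  1.        ]])}
top {'camera_matrix': array([[522.99916711,   0.        , 307.79370832],
       [  0.        , 522.99916711, 247.78042731],
       [  0.        ,   0.        ,   1.        ]]), 'dist': array([0.0211244, 0.       , 0.       , 0.       , 0.       ]), 'world_from_camera': array([[-1.51585756e-02, -9.99081333e-01,  4.00837524e-02,
         4.94808790e-01],
       [-9.99884319e-01,  1.51965397e-02,  6.42581396e-04,
        -6.22663072e-02],
       [-1.25112541e-03, -4.00693749e-02, -9.99196117e-01,
         1.21925488e+00],
       [ 0.00000000e+00,  0.00000000e+00,  0.00000000e+00,
         1.00000000e+00]])}
{'time': 0.1, 'joint_positions': array([-1.32059143,  0.33280605, -0.06469782,  1.46085443,  0.02158366,
        1.34990381, -0.08853181]), 'joint_vel': array([ 5.19992677e-04, -2.01455081e-03, -3.62870088e-07, -1.78931746e-03,
        7.82494149e-04, -1.18356238e-03, -4.51591009e-05]), 'joint_torque': array([ 8.32037367e-04, -6.24540496e+01,  2.41861196e-02, -3.90718675e+01,
       -6.15153462e-02,  3.65152757e-02,  9.30368265e-05]), 'ee_pos': array([0.16830685, 0.601573  , 0.2388365 ]), 'eef_rot': array([ 0.09570957,  0.70058426, -0.09660778,  0.70049147]), 'ft_force': array([ 0.91392268, -0.01918882, -0.35360978]), 'torque': array([-0.00781143, -0.03262949,  0.05166084]), 'width': 0.08692404645339387}
```

View pics/side0.png

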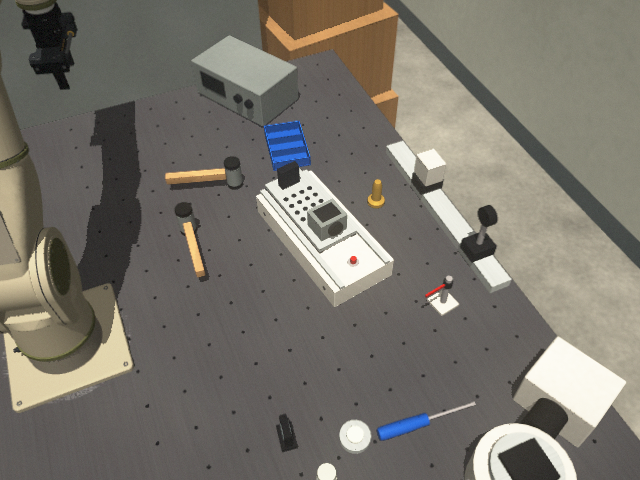

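View pics/top0.png

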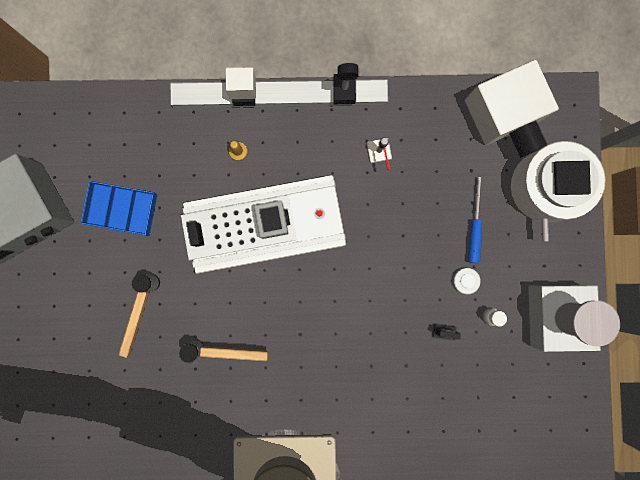

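The top view shows two mallets: heads at (145,282) and (190,350). The slideway's outer end is on the right, with the pin at (319,213), the gauge at (380,150) and the grip block at (195,233). The mallet at (145,282) is farther from the base. I'll zoom in next.

```bash
cat > h.py <<'E'
import numpy as np, cv2
from bench import r, optics
M={n:optics.camera_model(n) for n in("side","top")}
def ray(n,uv):
    m=M[n]; p=cv2.undistortPoints(np.array(uv,float).reshape(1,1,2),m["camera_matrix"],m["dist"]).ravel()
    T=m["world_from_camera"]; d=T[:3,:3]@np.array([p[0],p[1],1]); return T[:3,3],d/np.linalg.norm(d)
def onz(n,uv,z):
    c,d=ray(n,uv); return c+d*(z-c[2])/d[2]
def tri(a,b):
    c1,d1=ray("side",a); c2,d2=ray("top",b)
    s=np.linalg.lstsq(np.c_[d1,-d2],c2-c1,rcond=None)[0]
    p,q=c1+s[0]*d1,c2+s[1]*d2; return (p+q)/2,np.linalg.norm(p-q)
def proj(n,P):
    m=M[n];T=np.linalg.inv(m["world_from_camera"])
    return cv2.projectPoints(np.array(P,float).reshape(-1,1,3),cv2.Rodrigues(T[:3,:3])[0],T[:3,3],m["camera_matrix"],m["dist"])[0].reshape(-1,2)
def crop(src,out,x,y,w,h,k):
    im=cv2.imread(src)[y:y+h,x:x+w]; cv2.imwrite(out,cv2.resize(im,None,fx=k,fy=k,interpolation=cv2.INTER_CUBIC))
def blob(im,lo,hi,roi):
    x,y,w,h=roi; g=cv2.cvtColor(im[y:y+h,x:x+w],cv2.COLOR_BGR2HSV); m=cv2.inRange(g,lo,hi)
    n,l,s,c=cv2.connectedComponentsWithStats(m); return [(tuple((c[i]+[x,y]).round(2)),s[i].tolist()) for i in range(1,n) if s[i][4]>5]
E
python3 - <<'E'
from h import *
crop("pics/top0.png","pics/t_sl.png",170,165,190,120,4)
crop("pics/side0.png","pics/s_sl.png",250,150,160,150,4)
crop("pics/top0.png","pics/t_ml.png",100,260,180,110,4)
crop("pics/side0.png","pics/s_ml.png",155,145,110,140,4)
crop("pics/top0.png","pics/t_g.png",350,125,60,55,10)
crop("pics/side0.png","pics/s_g.png",415,265,60,55,10)
for n in("top","side"):
    im=cv2.imread(f"pics/{n}0.png"); 
    for lo,hi in(((0,140,90),(6,255,255)),((174,140,90),(180,255,255))): print(n,blob(im,lo,hi,(260,120,220,200)))
E
```

```text
top [((np.float64(386.39), np.float64(159.52)), [123, 27, 7, 23, 44]), ((np.float64(319.21), np.float64(212.69)), [56, 90, 7, 6, 29])]
top []
side [((np.float64(353.0), np.float64(259.45)), [90, 136, 7, 8, 38]), ((np.float64(434.67), np.float64(290.06)), [165, 164, 20, 13, 70])]
side []
```

View pics/t_sl.png

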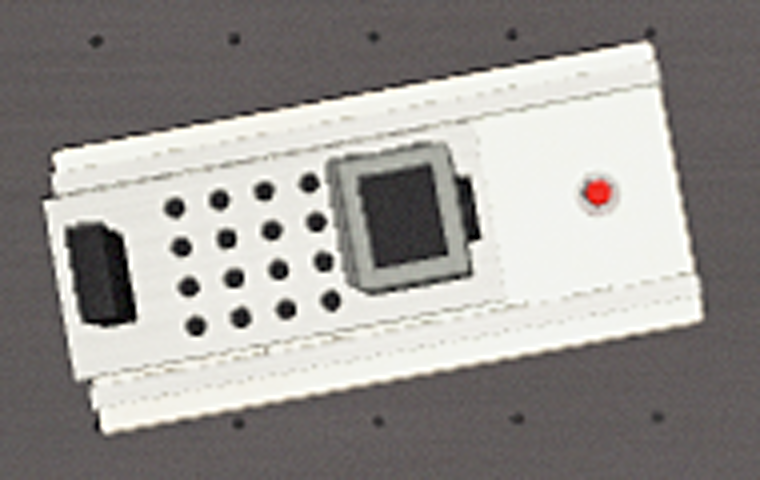

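View pics/s_sl.png

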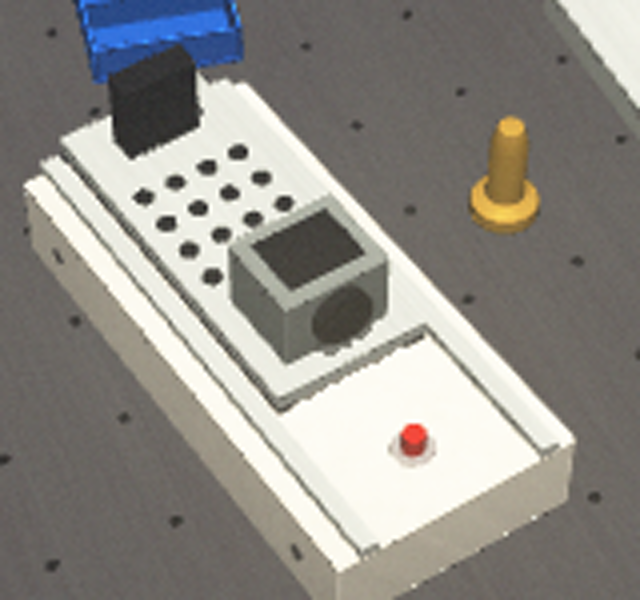

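View pics/t_ml.png

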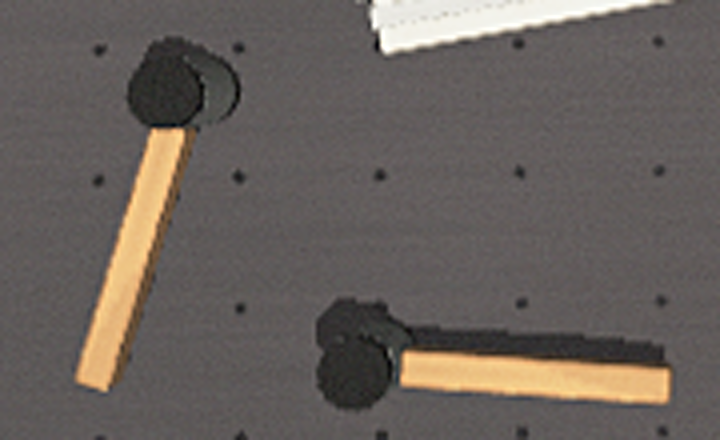

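View pics/s_ml.png

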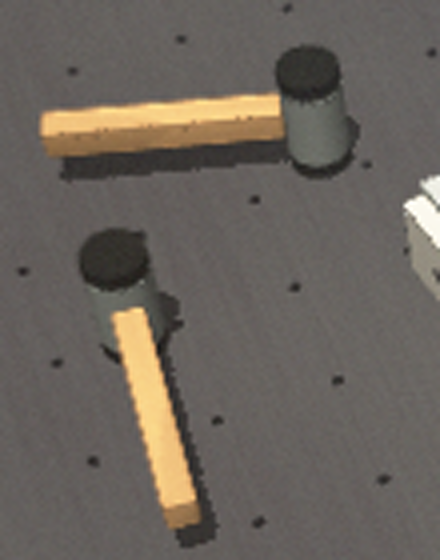

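View pics/t_g.png

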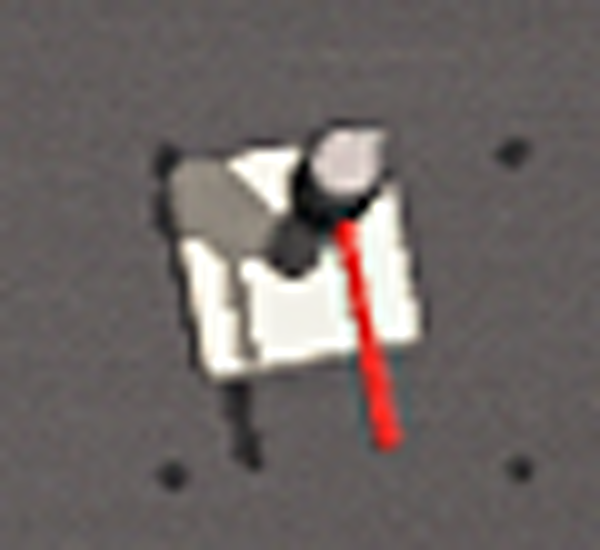

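View pics/s_g.png

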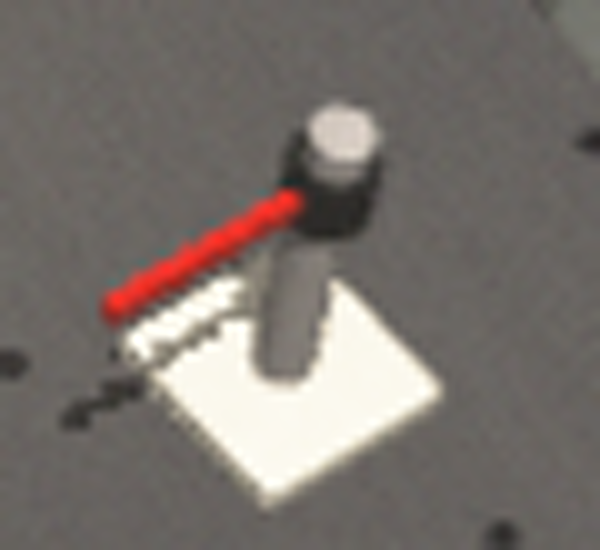

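Both views resolve what I need: mallet A's top face, the pin, the gauge tip at about (388.5,169) top and (425.7,295.5) side, and the slideway corners and grip block. Now I'll triangulate them.

```bash
cat > m1.py <<'E'
from h import *
def c(x,y,ox,oy,k): return ((x+.5)/k-.5+ox,(y+.5)/k-.5+oy)
tm=lambda x,y:c(x,y,100,260,4); sm=lambda x,y:c(x,y,155,145,4)
ts=lambda x,y:c(x,y,170,165,4); ss=lambda x,y:c(x,y,250,150,4)
tg=lambda x,y:c(x,y,350,125,10); sg=lambda x,y:c(x,y,415,265,10)
P=lambda n,t:print(n,t[0].round(4),"gap",round(t[1],4))
P("headtopA",tri(sm(308,72),tm(166,92)))
P("headtopB",tri(sm(114,258),tm(354,371)))
P("handle end A corner near",tri(sm(41,113),tm(76,381)))
print("handle start/end z.052",onz("top",tm(168,128),.052).round(4),onz("top",tm(91,386),.052).round(4))
P("pin",tri((353.0,258.5),(319.21,212.69)))
P("edgeR",tri(ss(573,441),ts(653,45)))
P("edgeL",tri(ss(338,572),ts(703,320)))
P("innerL",tri(ss(25,185),ts(100,432)))
P("tip",tri(sg(112,303),tg(389,441)))
P("tipbase",tri(sg(295,202),tg(345,228)))
P("grip block top",tri(ss(152,72),ts(83,275)))
for q in((68,230),(100,222),(108,322),(78,318)): print("gb",onz("top",ts(*q),.131).round(4))
P("plate endL",tri(ss(282,397),ts(503,303)))
P("plate endR",tri(ss(428,332),ts(472,130)))
print("tip z75",onz("top",tg(389,441),.075),onz("side",sg(112,303),.075))
E
python3 m1.py
```

```text
headtopA [0.4702 0.3037 0.0723] gap 0.0002
headtopB [0.3174 0.2021 0.0718] gap 0.0005
handle end A corner near [0.3109 0.3609 0.049 ] gap 0.0001
handle start/end z.052 [0.4498 0.3091 0.052 ] [0.3084 0.3516 0.052 ]
pin [ 0.6181 -0.0879  0.0689] gap 0.0002
edgeR [ 0.7009 -0.1199  0.0582] gap 0.0006
edgeL [ 0.5471 -0.1452  0.0562] gap 0.0002
innerL [0.4909 0.191  0.0523] gap 0.0017
tip [ 0.7113 -0.2409  0.079 ] gap 0.0005
tipbase [ 0.7595 -0.2328  0.0765] gap 0.0005
grip block top [0.5742 0.1847 0.1195] gap 0.0025
gb [0.5958 0.1902 0.131 ]
gb [0.5998 0.1735 0.131 ]
gb [0.5475 0.1697 0.131 ]
gb [0.5498 0.1853 0.131 ]
plate endL [ 0.56   -0.0354  0.0717] gap 0.0051
plate endR [ 0.6572 -0.0194  0.0625] gap 0.0057
tip z75 [ 0.71225042 -0.24162702  0.075     ] [ 0.71285591 -0.23869278  0.075     ]
```

```bash
cat > plan.py <<'E'
import sys
from h import *
from scipy.spatial.transform import Rotation as Ro
def plan(P,yaw=None):
    """target TCP pos (m), yaw of handle dir/tool z axis mod 180 (deg)"""
    s=r.read_state(); R=Ro.from_quat(s["eef_rot"]).as_matrix(); p=s["ee_pos"]
    d=R.T@(np.array(P)-p)*100
    a=np.degrees(np.arctan2(R[1,1],R[0,1])) # jaw yaw
    sp=None
    if yaw is not None:
        sp=(a-(yaw+90)+90)%180-90  # spin about down axis = decrease of yaw
    print("t",round(s["time"],2),"p",p.round(4),"xaxis",R[:,0].round(3),"jawyaw",a.round(2),"shift cm",d.round(2),"spin",sp,"F",s["ft_force"].round(1),"w",s["width"].round(4),"j",s["joint_positions"].round(2))
if __name__=="__main__":
    v=[float(x) for x in sys.argv[1:]]; plan(v[:3],v[3] if len(v)>3 else None)
E
python3 -c "
from h import *
from m1 import *
print('HEAD',onz('top',tm(166,92),.08),onz('side',sm(308,72),.08))"|tail -1
python3 plan.py .4175 .3192 .15 -16.7
```

```text
HEAD [0.47033743 0.30129202 0.08      ] [0.46861548 0.29562545 0.08      ]Traceback (most recent call last):
  File "plan.py", line 14, in <module>
    v=[float(x) for x in sys.argv[1:]]; plan(v[:3],v[3] if len(v)>3 else None)
                                        ~~~~^^^^^^^^^^^^^^^^^^^^^^^^^^^^^^^^^^
  File "plan.py", line 12, in plan
    print("t",round(s["time"],2),"p",p.round(4),"xaxis",R[:,0].round(3),"jawyaw",a.round(2),"shift cm",d.round(2),"spin",sp,"F",s["ft_force"].round(1),"w",s["width"].round(4),"j",s["joint_positions"].round(2))
                                                                                                                                                           ^^^^^^^^^^^^^^^^
AttributeError: 'float' object has no attribute 'round'
```

```bash
sed -i 's/s\["width"\].round(4)/round(float(s["width"]),4)/' plan.py
python3 plan.py .417 .317 .15 -16.7
```

```text
t 0.1 p [0.1683 0.6016 0.2388] xaxis [-0.    -0.001 -1.   ] jawyaw 74.37 shift cm [  8.91 -20.69  31.62] spin 1.0683803250626767 F [ 0.9 -0.  -0.4] w 0.0869 j [-1.32  0.33 -0.06  1.46  0.02  1.35 -0.09]
```

```bash
python3 -m inch '[{"translation":[0.3,-1.5,2.0],"spin":0.5},{"translation":[0.9,-2.1,3.2],"spin":0.5},{"translation":[0.9,-2.1,3.2],"spin":0},{"translation":[0.9,-2.1,3.2],"spin":0},{"translation":[0.9,-2.1,3.2],"spin":0},{"translation":[0.9,-2.1,3.2],"spin":0},{"translation":[0.9,-2.1,3.2],"spin":0},{"translation":[0.9,-2.1,3.2],"spin":0},{"translation":[0.9,-2.1,3.2],"spin":0},{"translation":[0.5,-1,1.5],"spin":0},{"translation":[0,0,0],"spin":0}]' 0; python3 plan.py .417 .317 .038 -16.7
```

```text
time: 1.48
ee_pos: [0.3971, 0.323, 0.1526]
eef_rot: [0.1, 0.701, -0.105, 0.698]
ft_force: [-0.9, 1.2, 0.1]
width: 0.087
t 1.48 p [0.3971 0.323  0.1526] xaxis [-0.005 -0.007 -1.   ] jawyaw 73.38 shift cm [11.46  0.09  2.11] spin 0.07658881153764696 F [-0.9  1.2  0.1] w 0.087 j [-0.91  0.16  0.15  1.87 -0.02  1.13  0.53]
```

```bash
python3 -m inch '[{"translation":[1.5,0.05,1.1],"spin":0},{"translation":[2,0.05,1.0],"spin":0},{"translation":[1.5,0,0],"spin":0},{"translation":[0,0,0],"spin":0}]' 0; python3 plan.py .417 .317 .038 -16.7
python3 - <<'E'
from h import *
for n in("side","top"): cv2.imwrite(f"pics/{n}1.png",optics.camera(n)[:,:,::-1])
crop("pics/top1.png","pics/t1.png",60,220,180,140,4)
crop("pics/side1.png","pics/s1.png",100,90,180,140,4)
E
```

```text
time: 1.98
ee_pos: [0.4162, 0.3202, 0.0991]
eef_rot: [0.098, 0.702, -0.103, 0.698]
ft_force: [0.5, -0.6, -0.3]
width: 0.0871
t 1.98 p [0.4162 0.3202 0.0991] xaxis [-0.006 -0.007 -1.   ] jawyaw 73.64 shift cm [ 6.11 -0.24  0.19] spin 0.3424230326329507 F [ 0.5 -0.6 -0.3] w 0.0871 j [-0.88  0.25  0.16  1.89 -0.04  1.02  0.58]
```

View pics/t1.png

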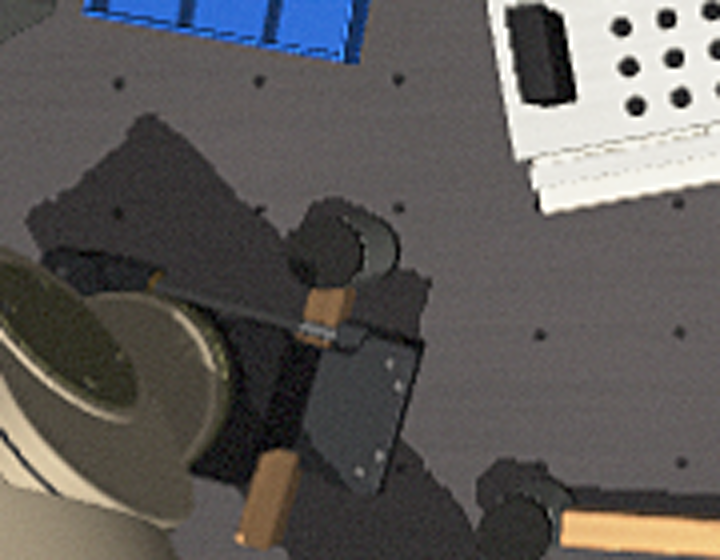

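View pics/s1.png

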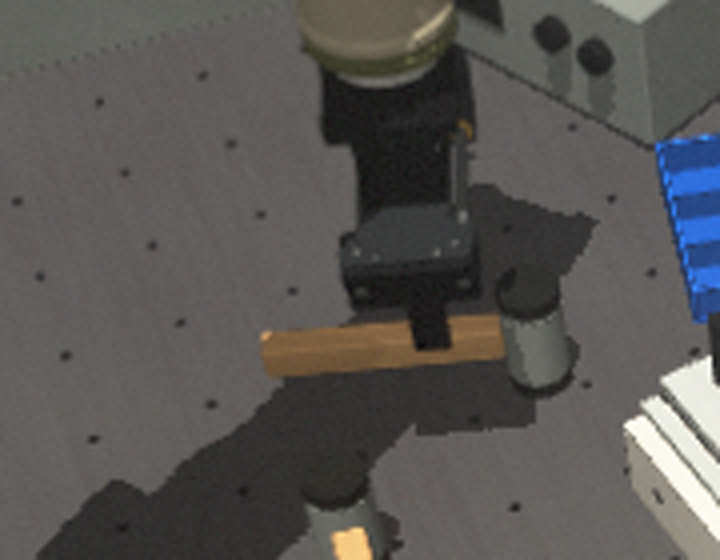

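The fingers straddle the far mallet's handle close to its head, and the body clears the head. Next: descend and grip.

```bash
python3 -m inch '[{"translation":[1.5,-0.15,0.1],"spin":0.3},{"translation":[2,-0.1,0.1],"spin":0},{"translation":[1.5,0,0],"spin":0},{"translation":[0.8,0,0],"spin":0},{"translation":[0,0,0],"spin":0}]' 0; python3 plan.py .417 .317 .038 -16.7
```

```text
time: 2.7
ee_pos: [0.4181, 0.3184, 0.0406]
eef_rot: [0.101, 0.7, -0.103, 0.699]
ft_force: [0.7, 0.1, -0.0]
width: 0.087
t 2.7 p [0.4181 0.3184 0.0406] xaxis [-0.002 -0.003 -1.   ] jawyaw 73.35 shift cm [ 0.26 -0.16 -0.06] spin 0.050747128086911175 F [ 0.7  0.1 -0. ] w 0.087 j [-0.87  0.33  0.15  1.93 -0.06  0.89  0.59]
```

```bash
python3 -m inch '[{"translation":[0.25,-0.1,0],"spin":0},{"translation":[0,0,0],"spin":0},{"translation":[0,0,0],"spin":0},{"translation":[0,0,0],"spin":0},{"translation":[0,0,0],"spin":0},{"translation":[0,0,0],"spin":0}]' 1 20; python3 plan.py .417 .317 .16 -16.7
```

```text
time: 3.45
ee_pos: [0.4186, 0.3182, 0.0395]
eef_rot: [0.102, 0.7, -0.103, 0.7]
ft_force: [1.0, 0.7, -0.4]
width: 0.0351
t 3.45 p [0.4186 0.3182 0.0395] xaxis [-0.    -0.001 -1.   ] jawyaw 73.35 shift cm [-12.05  -0.17  -0.12] spin 0.04701349435960367 F [ 1.   0.7 -0.4] w 0.0351 j [-0.87  0.33  0.15  1.93 -0.06  0.89  0.59]
```

```bash
python3 -m inch '[{"translation":[0,0,0],"spin":0},{"translation":[0,0,0],"spin":0},{"translation":[0,0,0],"spin":0}]' 1 20;python3 -m inch '[{"translation":[0,0,0],"spin":0},{"translation":[0,0,0],"spin":0}]' 1 60
```

```text
time: 3.82
ee_pos: [0.4186, 0.3183, 0.0395]
eef_rot: [0.102, 0.7, -0.103, 0.7]
ft_force: [0.8, 0.7, 0.1]
width: 0.0195
time: 4.08
ee_pos: [0.4186, 0.3183, 0.0395]
eef_rot: [0.102, 0.7, -0.103, 0.7]
ft_force: [0.8, 0.4, 0.6]
width: 0.0198
```

```bash
python3 -m inch '[{"translation":[-0.8,0,0],"spin":0},{"translation":[-2,0,0],"spin":0},{"translation":[-3,0,0],"spin":0},{"translation":[-4,0,0],"spin":0},{"translation":[-4,0,0],"spin":0},{"translation":[-2,0,0],"spin":0},{"translation":[0,0,0],"spin":0}]'; python3 plan.py .5637 -.0969 .19 9.4
```

```text
time: 4.95
ee_pos: [0.417, 0.3167, 0.2028]
eef_rot: [0.101, 0.701, -0.104, 0.698]
ft_force: [-0.6, 0.4, -2.7]
width: 0.0197
t 4.95 p [0.417  0.3167 0.2028] xaxis [-0.004 -0.004 -1.   ] jawyaw 73.31 shift cm [  1.39 -35.39  25.93] spin -26.090768952031922 F [-0.6  0.4 -2.7] w 0.0197 j [-0.89  0.13  0.17  1.78 -0.02  1.23  0.56]
```

```bash
python3 -m inch '[{"translation":[0,-1.5,1],"spin":0},{"translation":[0,-3,2.2],"spin":0},{"translation":[0,-3,2.2],"spin":0},{"translation":[0,-3,2.2],"spin":0},{"translation":[0,-3,2.2],"spin":0},{"translation":[0,-3,2.2],"spin":0},{"translation":[0,-3,2.2],"spin":0},{"translation":[0,-3,2.2],"spin":0},{"translation":[0,-3,2.2],"spin":0},{"translation":[0,-3,2.2],"spin":0},{"translation":[0,-3,2.2],"spin":0},{"translation":[0,-1.5,1],"spin":0},{"translation":[0,0,0],"spin":-6},{"translation":[0,0,0],"spin":-8},{"translation":[0,0,0],"spin":-7},{"translation":[0,0,0],"spin":-3},{"translation":[0,0,0],"spin":0}]'; python3 plan.py .5637 -.0969 .15 9.4
```

```text
time: 7.08
ee_pos: [0.5381, -0.1068, 0.1824]
eef_rot: [-0.049, 0.72, 0.038, 0.691]
ft_force: [0.4, -0.2, -3.0]
width: 0.0194
t 7.08 p [ 0.5381 -0.1068  0.1824] xaxis [-0.04  -0.019 -0.999] jawyaw 97.07 shift cm [3.12 0.71 2.8 ] spin -2.325838078603141 F [ 0.4 -0.2 -3. ] w 0.0194 j [-0.32  0.24  0.48  1.73 -0.09  1.23  1.88]
```

```bash
python3 -m inch '[{"translation":[0,0.3,1.2],"spin":-1.5},{"translation":[0,0.3,1.2],"spin":-1},{"translation":[0,0,0],"spin":0},{"translation":[0,0,0],"spin":0}]'; python3 plan.py .5637 -.0969 .15 9.4
python3 - <<'E'
from h import *
for n in("side","top"): cv2.imwrite(f"pics/{n}2.png",optics.camera(n)[:,:,::-1])
crop("pics/top2.png","pics/t2.png",200,130,180,140,4)
crop("pics/side2.png","pics/s2.png",250,130,180,140,4)
E
```

```text
time: 7.58
ee_pos: [0.5621, -0.0975, 0.1799]
eef_rot: [-0.065, 0.72, 0.053, 0.689]
ft_force: [-0.9, -0.6, -2.5]
width: 0.0195
t 7.58 p [ 0.5621 -0.0975  0.1799] xaxis [-0.042 -0.019 -0.999] jawyaw 99.6 shift cm [2.98 0.07 0.3 ] spin 0.1982654169655973 F [-0.9 -0.6 -2.5] w 0.0195 j [-0.31  0.29  0.47  1.68 -0.11  1.24  1.92]
```

View pics/t2.png

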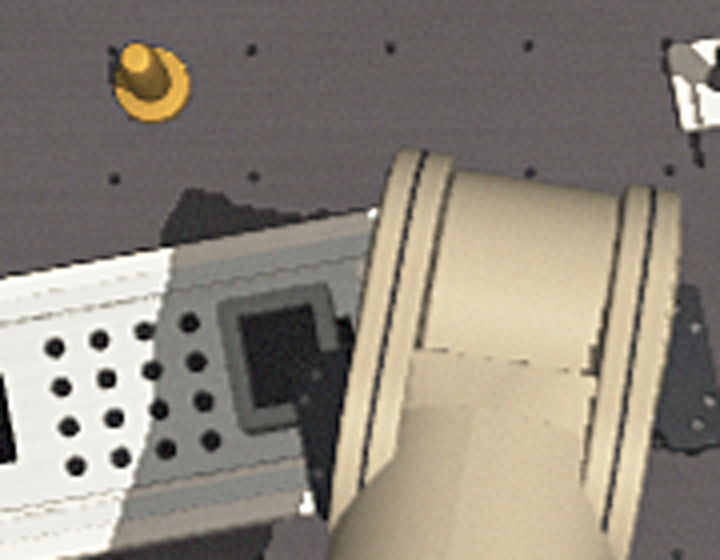

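View pics/s2.png

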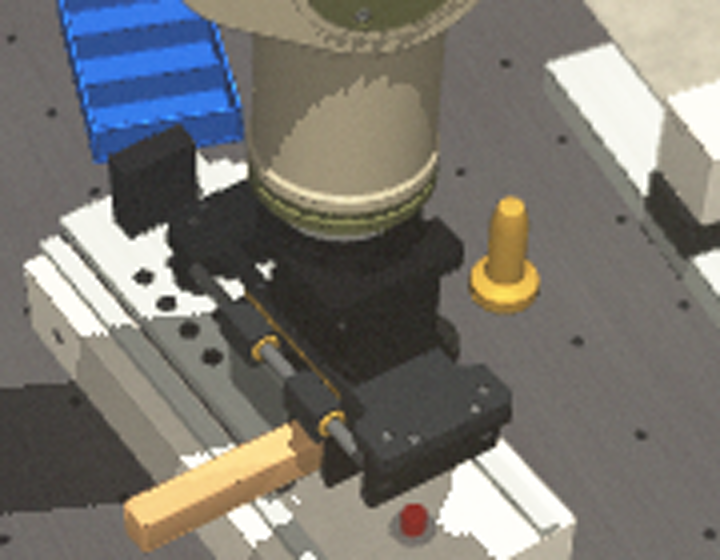

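```bash
python3 -m inch '[{"translation":[1,0,0.2],"spin":0},{"translation":[2,0,0.3],"spin":0},{"translation":[1.2,0,0.2],"spin":0},{"translation":[0.6,0,0],"spin":0},{"translation":[0,0,0],"spin":0}]'; python3 plan.py .5637 -.0969 .10 9.4
python3 - <<'E'
from h import *
for n in("side",): cv2.imwrite(f"pics/{n}3.png",optics.camera(n)[:,:,::-1])
crop("pics/side3.png","pics/s3.png",290,180,130,120,5)
E
```

```text
time: 8.3
ee_pos: [0.5666, -0.0974, 0.1293]
eef_rot: [-0.064, 0.72, 0.053, 0.689]
ft_force: [0.2, -0.6, -3.4]
width: 0.0195
t 8.3 p [ 0.5666 -0.0974  0.1293] xaxis [-0.042 -0.019 -0.999] jawyaw 99.56 shift cm [ 2.93  0.13 -0.15] spin 0.15623564971232895 F [ 0.2 -0.6 -3.4] w 0.0195 j [-0.3   0.35  0.46  1.72 -0.14  1.15  1.94]
```

View pics/s3.png

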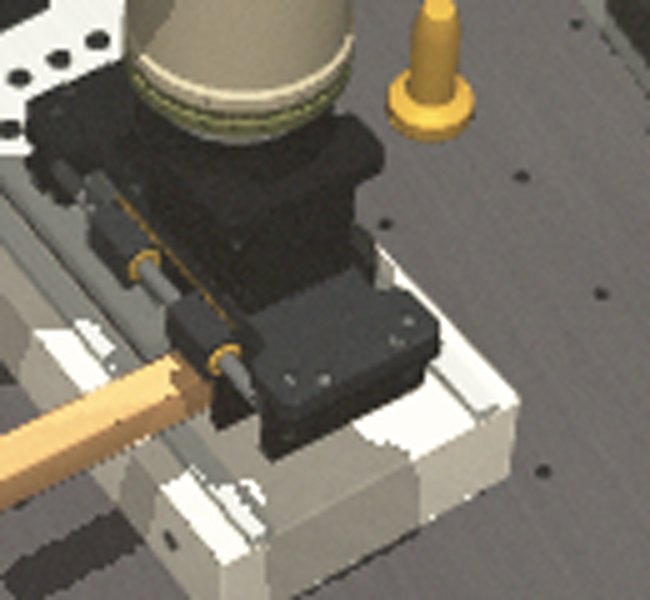

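```bash
python3 -m inch '[{"translation":[0.5,0,0],"spin":0},{"translation":[0.7,0,0],"spin":0},{"translation":[0.4,0,0],"spin":0},{"translation":[0,0,0],"spin":0}]'; python3 plan.py .5637 -.0969 .103 9.4
```

```text
time: 8.85
ee_pos: [0.567, -0.0978, 0.1142]
eef_rot: [-0.064, 0.719, 0.053, 0.69]
ft_force: [-0.5, 0.5, -0.7]
width: 0.0195
t 8.85 p [ 0.567  -0.0978  0.1142] xaxis [-0.039 -0.019 -0.999] jawyaw 99.55 shift cm [ 1.13  0.16 -0.26] spin 0.15349921649956855 F [-0.5  0.5 -0.7] w 0.0195 j [-0.29  0.37  0.45  1.73 -0.15  1.11  1.94]
```

```bash
python3 -m inch '[{"translation":[0.6,0,0],"spin":0},{"translation":[0.5,0,0],"spin":0},{"translation":[0,0,0],"spin":0}]'; python3 plan.py .5637 -.0969 .103 9.4
```

```text
time: 9.22
ee_pos: [0.5673, -0.0979, 0.1034]
eef_rot: [-0.064, 0.718, 0.053, 0.691]
ft_force: [-0.3, 0.3, 0.6]
width: 0.0193
t 9.22 p [ 0.5673 -0.0979  0.1034] xaxis [-0.037 -0.018 -0.999] jawyaw 99.56 shift cm [ 0.05  0.16 -0.34] spin 0.1633710879805932 F [-0.3  0.3  0.6] w 0.0193 j [-0.29  0.38  0.45  1.74 -0.16  1.09  1.95]
```

```bash
python3 -m inch '[{"translation":[0.5,0,0],"spin":0},{"translation":[0,0,0],"spin":0}]'; python3 plan.py .5637 -.0969 .103 9.4
```

```text
time: 9.48
ee_pos: [0.5666, -0.0983, 0.0995]
eef_rot: [-0.064, 0.718, 0.054, 0.691]
ft_force: [-1.2, 1.7, 2.0]
width: 0.0196
t 9.47 p [ 0.5666 -0.0983  0.0995] xaxis [-0.038 -0.018 -0.999] jawyaw 99.54 shift cm [-0.34  0.18 -0.28] spin 0.14498886054700222 F [-1.2  1.7  2. ] w 0.0196 j [-0.29  0.39  0.45  1.75 -0.16  1.08  1.95]
```

```bash

python3 - <<'E'
from h import *
for n in("side","top"): cv2.imwrite(f"pics/{n}4.png",optics.camera(n)[:,:,::-1])
crop("pics/side4.png","pics/s4.png",290,180,130,120,5)
E
```

```text
(no output)
```

View pics/s4.png

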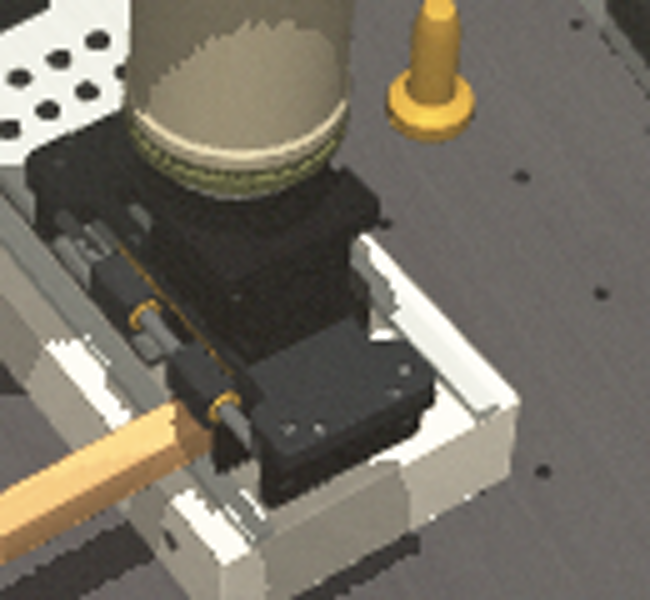

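```bash
python3 -m inch '[{"translation":[0.4,0,0],"spin":0},{"translation":[0,0,0],"spin":0}]'; python3 plan.py .5637 -.0969 .103 9.4
```

```text
time: 9.82
ee_pos: [0.5657, -0.0986, 0.0968]
eef_rot: [-0.064, 0.719, 0.054, 0.69]
ft_force: [-0.2, 2.1, 2.2]
width: 0.0197
t 9.82 p [ 0.5657 -0.0986  0.0968] xaxis [-0.039 -0.017 -0.999] jawyaw 99.53 shift cm [-0.62  0.19 -0.2 ] spin 0.12932264978712738 F [-0.2  2.1  2.2] w 0.0197 j [-0.29  0.39  0.45  1.75 -0.16  1.08  1.95]
```

```bash
python3 -m inch '[{"translation":[-1.5,0,0],"spin":0},{"translation":[-2.5,0,0],"spin":0},{"translation":[-3,0,-1],"spin":0},{"translation":[-1,0,-2],"spin":0},{"translation":[0,0,-3],"spin":0},{"translation":[0,0,-3],"spin":0},{"translation":[0,0,-1.5],"spin":0},{"translation":[0,0,0],"spin":0}]'; python3 plan.py .5637 -.0969 .103 9.4
python3 - <<'E'
from h import *
for n in("side","top"): cv2.imwrite(f"pics/{n}5.png",optics.camera(n)[:,:,::-1])
crop("pics/side5.png","pics/s5.png",240,130,190,180,4)
crop("pics/top5.png","pics/t5.png",200,130,180,140,4)
E
```

```text
time: 10.82
ee_pos: [0.4623, -0.1163, 0.186]
eef_rot: [-0.064, 0.719, 0.052, 0.69]
ft_force: [0.3, 0.5, -2.4]
width: 0.0195
t 10.82 p [ 0.4623 -0.1163  0.186 ] xaxis [-0.04  -0.02  -0.999] jawyaw 99.44 shift cm [ 7.85  0.36 10.66] spin 0.03840032654875358 F [ 0.3  0.5 -2.4] w 0.0195 j [-0.33  0.06  0.49  1.91 -0.    1.22  1.89]
```

View pics/s5.png

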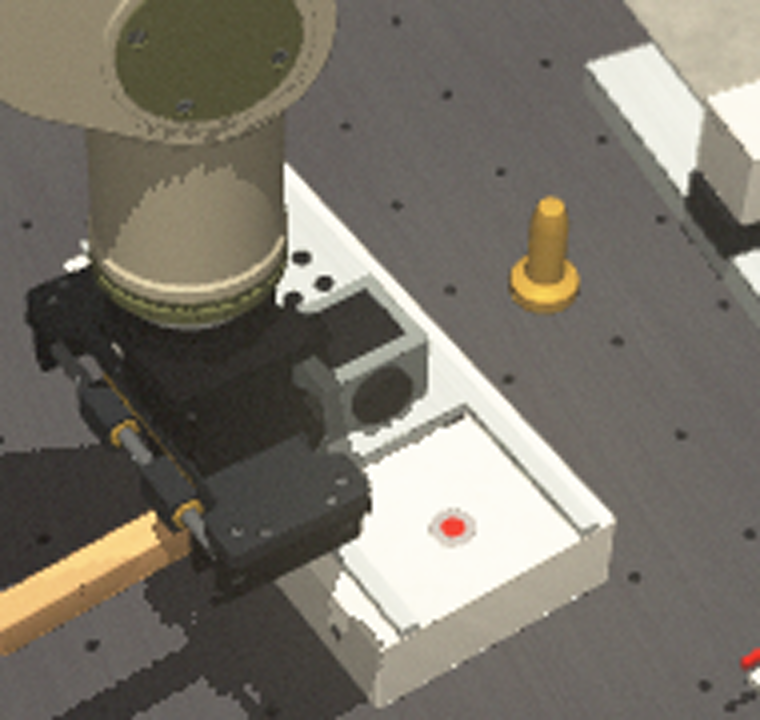

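View pics/t5.png

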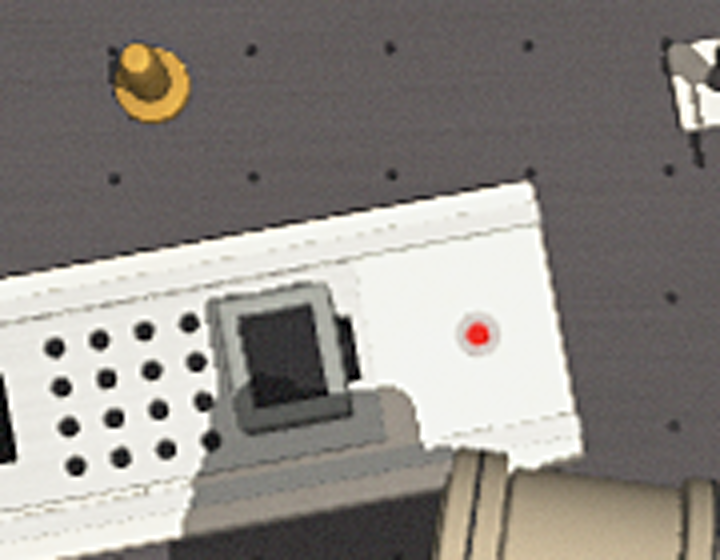

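```bash
python3 - <<'E'
from h import *
def red(f,roi):
    im=cv2.imread(f).astype(float); x,y,w,h=roi; c=im[y:y+h,x:x+w]; wt=np.clip(c[:,:,2]-np.maximum(c[:,:,1],c[:,:,0])-40,0,None)
    m=cv2.moments(wt); return (m['m10']/m['m00']+x,m['m01']/m['m00']+y, wt.sum()/200)
def ring(f,roi):
    x,y,w,h=roi; c=cv2.imread(f)[y:y+h,x:x+w].astype(int); d=((c[:,:,1]<225)).astype(np.uint8)
    cs=max(cv2.findContours(d,cv2.RETR_EXTERNAL,cv2.CHAIN_APPROX_NONE)[0],key=cv2.contourArea); e=cv2.fitEllipse(cs); return e[0][0]+x,e[0][1]+y,e[1]
S=(342,250,24,24); T=(308,202,24,24)
for k in(0,5):
    a=red(f"pics/side{k}.png",S); b=red(f"pics/top{k}.png",T); t=tri(a[:2],b[:2]); print(k,a,b,t[0].round(4),t[1].round(4))
    print(ring(f"pics/side{k}.png",S),ring(f"pics/top{k}.png",T))
p=np.array([.6175,-.088,.06])
for z in(.061,.063,.065,.076): print(z,proj("side",[p+[0,0,z-.06]])-proj("side",[p]))
E
```

```text
0 (353.0428344791116, 258.7474881015336, np.float64(18.91)) (319.1992373689228, 212.68160152526215, np.float64(20.98)) [ 0.6183 -0.0879  0.068 ] 0.0002
(352.6789894104004, 260.90831184387207, (9.759384155273438, 10.859912872314453)) (319.0272464752197, 213.09996128082275, (10.320816993713379, 10.560037612915039))
5 (352.7986553432413, 261.3389950460014, np.float64(14.13)) (319.0379818594104, 213.18820861678006, np.float64(17.64)) [ 0.6181 -0.0877  0.0584] 0.0001
(352.7160367965698, 261.44186782836914, (8.459244728088379, 10.967188835144043)) (319.024733543396, 213.024733543396, (10.256348609924316, 10.424283981323242))
0.061 [[ 0.01481982 -0.27475479]]
0.063 [[ 0.04451213 -0.82521491]]
0.065 [[ 0.07427487 -1.37694614]]
0.076 [[ 0.23924034 -4.43439144]]
```

The pin's red face is now concentric with its ring, less than 0.2 px off in the side view, so it looks down. I'll tap it once more to be sure, because the mallet may have tilted in the grip.

```bash
python3 -m inch '[{"translation":[0,0.1,2],"spin":0},{"translation":[0,0.1,3.5],"spin":0},{"translation":[0,0,3.5],"spin":0},{"translation":[1.5,0,1.5],"spin":0},{"translation":[3,0,0.2],"spin":0},{"translation":[1.5,0,0],"spin":0},{"translation":[0,0,0],"spin":0}]'; python3 plan.py .566 -.0985 .097 9.4
```

```text
time: 11.8
ee_pos: [0.5744, -0.0948, 0.1182]
eef_rot: [-0.067, 0.719, 0.053, 0.69]
ft_force: [0.1, -0.0, -2.4]
width: 0.0193
t 11.8 p [ 0.5744 -0.0948  0.1182] xaxis [-0.039 -0.022 -0.999] jawyaw 99.75 shift cm [ 2.16 -0.2  -0.8 ] spin 0.3498822575791394 F [ 0.1 -0.  -2.4] w 0.0193 j [-0.31  0.38  0.46  1.71 -0.16  1.13  1.94]
```

```bash
python3 -m inch '[{"translation":[1.2,-0.1,-0.5],"spin":0},{"translation":[2.2,0,-0.2],"spin":0}]'; python3 plan.py .566 -.0985 .097 9.4;  python3 -m inch '[{"translation":[0.5,0,0],"spin":0}]'; python3 -m inch '[{"translation":[0.5,0,0],"spin":0}]'
```

```text
time: 12.05
ee_pos: [0.5671, -0.0987, 0.0871]
eef_rot: [-0.067, 0.718, 0.053, 0.691]
ft_force: [-15.6, -1.4, 23.2]
width: 0.0195
t 12.05 p [ 0.5671 -0.0987  0.0871] xaxis [-0.036 -0.022 -0.999] jawyaw 99.72 shift cm [-0.98  0.02 -0.14] spin 0.32341121255312544 F [-15.6  -1.4  23.2] w 0.0195 j [-0.29  0.4   0.46  1.76 -0.17  1.06  1.96]
time: 12.18
ee_pos: [0.5674, -0.0991, 0.0856]
eef_rot: [-0.066, 0.717, 0.053, 0.692]
ft_force: [-22.6, 6.0, 49.8]
width: 0.0192
time: 12.3
ee_pos: [0.5675, -0.0992, 0.0854]
eef_rot: [-0.065, 0.716, 0.054, 0.693]
ft_force: [-29.3, 6.1, 55.6]
width: 0.0195
```

Fingertips are at about z 0.068, which is rail height, so this force is probably from the rail. I'll retract at once.

```bash
python3 -m inch '[{"translation":[-1.5,0,0],"spin":0},{"translation":[-3,0,0],"spin":0},{"translation":[-3.5,0,-1],"spin":0},{"translation":[-1.5,0,-2.5],"spin":0},{"translation":[0,0,-3.5],"spin":0},{"translation":[0,0,-3.5],"spin":0},{"translation":[0,0,-2],"spin":0},{"translation":[0,0,0],"spin":0}]'; python3 plan.py .421 -.089 .17 9.4
python3 - <<'E'
from h import *
for n in("side","top"): cv2.imwrite(f"pics/{n}6.png",optics.camera(n)[:,:,::-1])
E
```

```text
time: 13.3
ee_pos: [0.444, -0.1211, 0.1925]
eef_rot: [-0.063, 0.712, 0.054, 0.697]
ft_force: [0.6, 0.8, -2.1]
width: 0.0195
t 13.3 p [ 0.444  -0.1211  0.1925] xaxis [-0.02  -0.015 -1.   ] jawyaw 99.48 shift cm [ 2.25  3.57 -1.7 ] spin 0.07812036885198381 F [ 0.6  0.8 -2.1] w 0.0195 j [-0.34 -0.01  0.5   1.95  0.02  1.21  1.88]
```

View pics/side6.png

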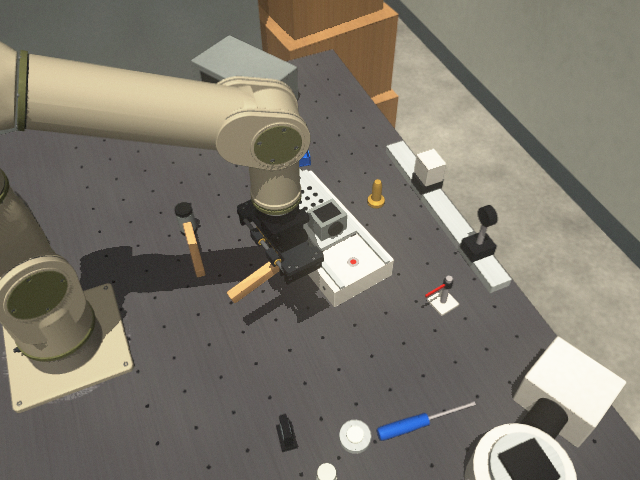

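View pics/top6.png

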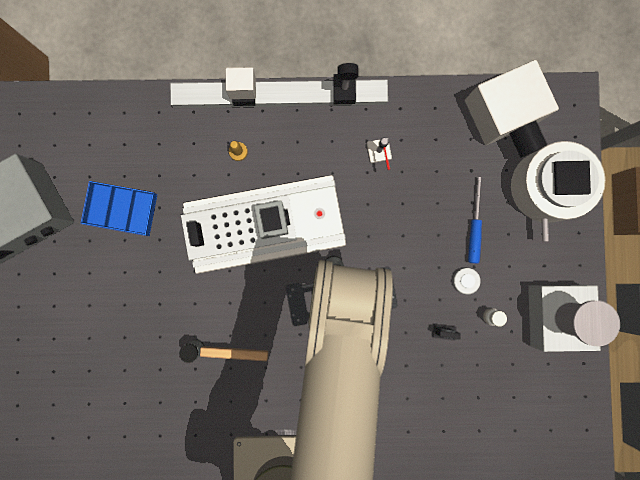

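```bash
python3 - <<'E'
from h import *
crop("pics/side6.png","pics/s6.png",215,235,120,80,6)
crop("pics/top6.png","pics/t6.png",270,230,120,90,6)
R=None
s=r.read_state(); p=s["ee_pos"]
for th in range(-4,24,4):   # handle end down angle
    t=np.radians(th); h=np.array([np.cos(np.radians(9.5)),np.sin(np.radians(9.5)),0])
    up=np.array([0,0,1.])
    d=-h*np.cos(t)-up*np.sin(t); n=-h*np.sin(t)*-1*-1+up*np.cos(t)
    n=up*np.cos(t)-h*np.sin(t)
    if d@n>1e-6 or d@n<-1e-6: n=up*np.cos(t)+h*np.sin(t)*-1
    side=np.array([h[1],-h[0],0])  # toward -y
    e=p+d*.1145
    pts=[e+n*.012+side*.01,e+n*.012-side*.01,e-n*.012+side*.01,e-n*.012-side*.01,p+n*.012+side*.01]
    print(th,((proj("side",pts)-[215,235])*6).round(0).tolist(), 'dn',round(float(d@n),3))
E
```

```text
-4 [[93.0, 301.0], [63.0, 257.0], [98.0, 348.0], [68.0, 304.0], [415.0, 153.0]] dn -0.0
0 [[93.0, 318.0], [63.0, 273.0], [102.0, 362.0], [72.0, 318.0], [413.0, 154.0]] dn 0.0
4 [[94.0, 334.0], [64.0, 289.0], [108.0, 374.0], [79.0, 330.0], [411.0, 155.0]] dn 0.0
8 [[98.0, 348.0], [68.0, 304.0], [116.0, 386.0], [87.0, 342.0], [409.0, 156.0]] dn 0.0
12 [[102.0, 362.0], [72.0, 318.0], [125.0, 396.0], [96.0, 352.0], [406.0, 158.0]] dn 0.0
16 [[109.0, 374.0], [79.0, 330.0], [136.0, 405.0], [106.0, 362.0], [404.0, 159.0]] dn -0.0
20 [[116.0, 386.0], [87.0, 342.0], [147.0, 413.0], [118.0, 370.0], [402.0, 161.0]] dn 0.0
```

View pics/s6.png

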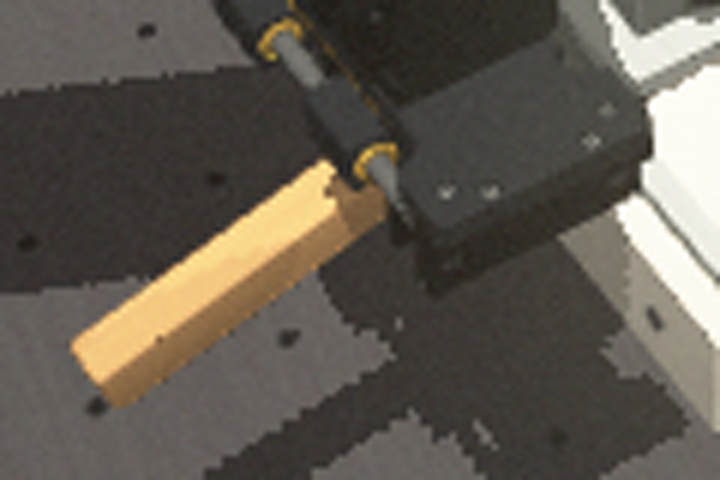

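View pics/t6.png

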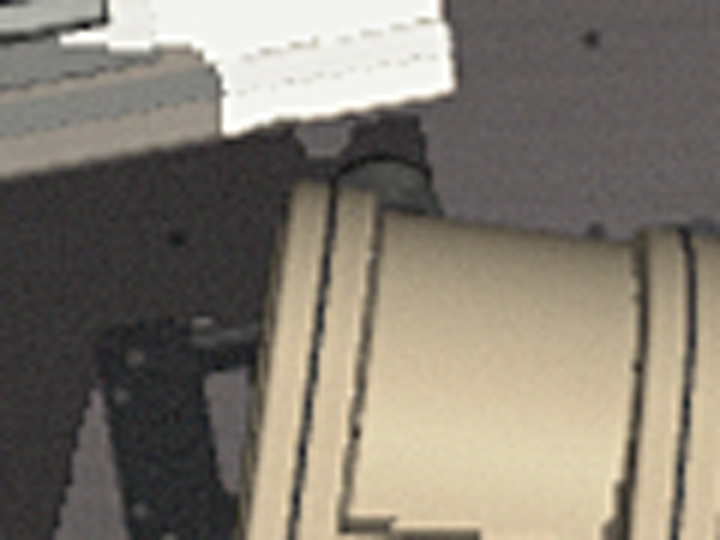

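```bash
python3 - <<'E'
from h import *
crop("pics/side6.png","pics/s6b.png",330,240,50,45,12)
def red(f,roi):
    im=cv2.imread(f).astype(float); x,y,w,h=roi; c=im[y:y+h,x:x+w]; wt=np.clip(c[:,:,2]-np.maximum(c[:,:,1],c[:,:,0])-40,0,None)
    m=cv2.moments(wt); return (m['m10']/m['m00']+x,m['m01']/m['m00']+y)
for k in (5,6): print(red(f"pics/side{k}.png",(342,250,24,24)),red(f"pics/top{k}.png",(308,202,24,24)))
E
python3 -m inch '[{"translation":[1.5,0.5,-0.5],"spin":0},{"translation":[3,0.5,-1],"spin":0},{"translation":[3,0.5,-0.5],"spin":0},{"translation":[2.5,0,0],"spin":0},{"translation":[1.5,0,0],"spin":0},{"translation":[0,0,0],"spin":0}]'; python3 plan.py .421 -.089 .045 9.4
```

```text
(352.7986553432413, 261.3389950460014) (319.0379818594104, 213.18820861678006)
(352.8017272400144, 261.3353724361281) (319.0391439031259, 213.18529991551677)
time: 14.15
ee_pos: [0.4194, -0.1087, 0.0693]
eef_rot: [-0.065, 0.713, 0.054, 0.696]
ft_force: [0.0, 0.8, -1.8]
width: 0.0194
t 14.15 p [ 0.4194 -0.1087  0.0693] xaxis [-0.024 -0.018 -1.   ] jawyaw 99.7 shift cm [2.39 1.95 0.55] spin 0.2957337089376466 F [ 0.   0.8 -1.8] w 0.0194 j [-0.34  0.11  0.49  2.14 -0.04  0.93  1.92]
```

View pics/s6b.png

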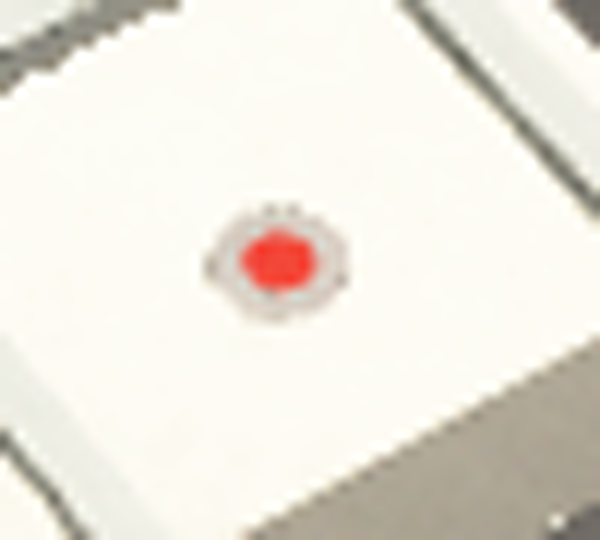

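The pin did not move under the second push (side v 261.34 → 261.34), so it was already at its stop. Next I'll set the mallet down: it has pitched about 17° in the grip, so it goes down slowly and the grip is eased off in steps.

```bash
python3 -m inch '[{"translation":[1,0,0],"spin":0},{"translation":[0.8,0,0],"spin":0},{"translation":[0.5,0,0],"spin":0},{"translation":[0.3,0,0],"spin":0},{"translation":[0,0,0],"spin":0}]'; python3 plan.py .421 -.1087 .0395 9.4
python3 - <<'E'
from h import *
cv2.imwrite("pics/side7.png",optics.camera("side")[:,:,::-1]); crop("pics/side7.png","pics/s7.png",215,235,140,110,5)
E
```

```text
time: 14.78
ee_pos: [0.4198, -0.109, 0.0422]
eef_rot: [-0.066, 0.713, 0.054, 0.696]
ft_force: [0.6, 0.3, -3.5]
width: 0.0193
t 14.78 p [ 0.4198 -0.109   0.0422] xaxis [-0.022 -0.019 -1.   ] jawyaw 99.72 shift cm [0.27 0.01 0.13] spin 0.32065060636188036 F [ 0.6  0.3 -3.5] w 0.0193 j [-0.33  0.16  0.49  2.16 -0.07  0.86  1.94]
```

View pics/s7.png

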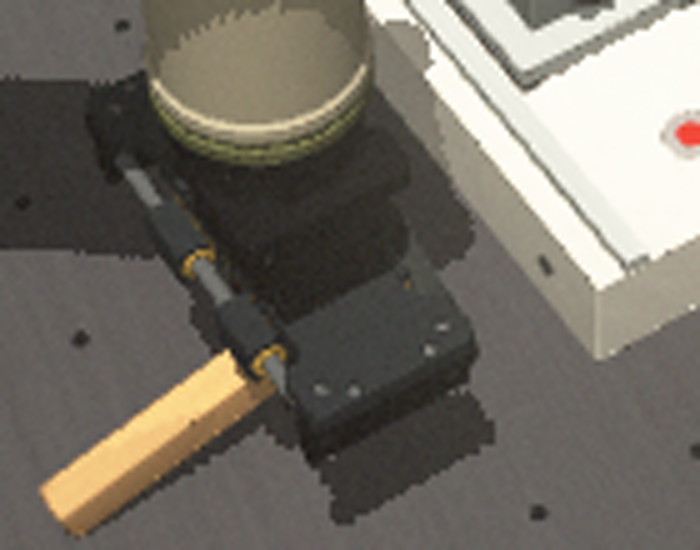

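```bash
python3 -m inch '[{"translation":[0.25,0,0],"spin":0},{"translation":[0,0,0],"spin":0}]' 1 25;  python3 -m inch '[{"translation":[0,0,0],"spin":0},{"translation":[0,0,0],"spin":0}]' 1 12; python3 -m inch '[{"translation":[0,0,0],"spin":0},{"translation":[0,0,0],"spin":0}]' 1 6
python3 - <<'E'
from h import *
cv2.imwrite("pics/side8.png",optics.camera("side")[:,:,::-1]); crop("pics/side8.png","pics/s8.png",215,235,140,110,5)
E
```

```text
time: 15.08
ee_pos: [0.4201, -0.109, 0.04]
eef_rot: [-0.066, 0.713, 0.054, 0.696]
ft_force: [0.3, -0.1, -3.0]
width: 0.0202
time: 15.32
ee_pos: [0.4202, -0.1091, 0.0402]
eef_rot: [-0.066, 0.712, 0.054, 0.697]
ft_force: [-0.6, 0.1, -2.1]
width: 0.0197
time: 15.58
ee_pos: [0.4205, -0.1091, 0.0404]
eef_rot: [-0.066, 0.712, 0.054, 0.697]
ft_force: [-1.3, -0.5, -0.6]
width: 0.0199
```

View pics/s8.png

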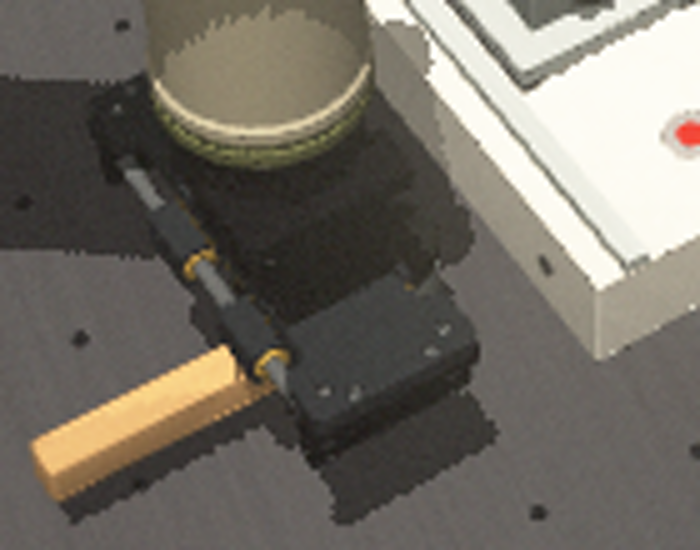

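The mallet has swung level in the loosened grip, its handle end is now off the table, and its weight rests on the table. I'll open now.

```bash
python3 -m inch '[{"translation":[0,0,0],"spin":0},{"translation":[0,0,0],"spin":0}]' 1 3; python3 -m inch '[{"translation":[0,0,0],"spin":0},{"translation":[0,0,0],"spin":0},{"translation":[0,0,0],"spin":0}]' 0.5 ; python3 -m inch '[{"translation":[0,0,0],"spin":0},{"translation":[0,0,0],"spin":0}]' 0.3; python3 plan.py .573 .18 .102 9.4
python3 - <<'E'
from h import *
cv2.imwrite("pics/side9.png",optics.camera("side")[:,:,::-1]); crop("pics/side9.png","pics/s9.png",215,235,140,110,5)
E
```

```text
time: 15.88
ee_pos: [0.4205, -0.1091, 0.0405]
eef_rot: [-0.066, 0.712, 0.054, 0.697]
ft_force: [-0.4, 0.1, -1.7]
width: 0.0199
time: 16.25
ee_pos: [0.4211, -0.1091, 0.0408]
eef_rot: [-0.066, 0.712, 0.054, 0.697]
ft_force: [0.1, 0.6, 0.0]
width: 0.0402
time: 16.5
ee_pos: [0.4212, -0.1091, 0.0409]
eef_rot: [-0.066, 0.712, 0.054, 0.697]
ft_force: [-0.9, 0.2, -0.5]
width: 0.0555
t 16.5 p [ 0.4212 -0.1091  0.0409] xaxis [-0.019 -0.018 -1.   ] jawyaw 99.72 shift cm [-6.93 25.84 19.69] spin 0.3157119014444305 F [-0.9  0.2 -0.5] w 0.0555 j [-0.33  0.16  0.49  2.16 -0.07  0.85  1.95]
```

View pics/s9.png

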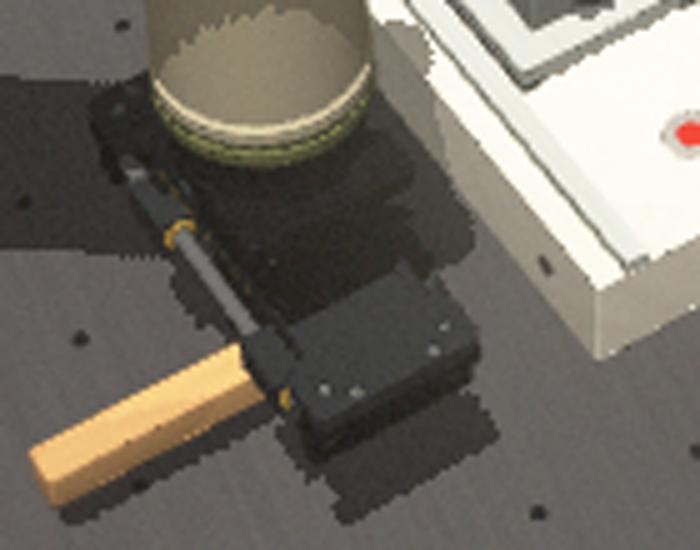

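```bash
python3 -m inch '[{"translation":[-1,0,0],"spin":0},{"translation":[-2.5,0,0],"spin":0},{"translation":[-4,0,0],"spin":0},{"translation":[-4,0,0],"spin":0},{"translation":[-4,0,0],"spin":0},{"translation":[-2,0,0],"spin":0},{"translation":[0,0,0],"spin":0}]' 0;  python3 plan.py .573 .18 .16 9.4
```

```text
time: 17.42
ee_pos: [0.4241, -0.1066, 0.2252]
eef_rot: [-0.065, 0.711, 0.053, 0.698]
ft_force: [-0.5, -0.1, 0.1]
width: 0.0869
t 17.43 p [ 0.4241 -0.1066  0.2252] xaxis [-0.017 -0.019 -1.   ] jawyaw 99.6 shift cm [ 5.72 25.88 19.58] spin 0.19975115141738797 F [-0.5 -0.1  0.1] w 0.0869 j [-0.37 -0.1   0.48  1.96  0.07  1.29  1.82]
```

```bash
python3 -m inch '[{"translation":[0,1.2,0.9],"spin":0},{"translation":[0,2.6,2],"spin":0},{"translation":[0,2.6,2],"spin":0},{"translation":[0,2.6,2],"spin":0},{"translation":[0,2.6,2],"spin":0},{"translation":[0,2.6,2],"spin":0},{"translation":[0,2.6,2],"spin":0},{"translation":[0,2.6,2],"spin":0},{"translation":[0,2.6,2],"spin":0},{"translation":[0,2.2,1.6],"spin":0},{"translation":[0,1.2,0.9],"spin":0},{"translation":[0,0,0],"spin":0}]' 0;  python3 plan.py .573 .18 .16 9.4
python3 - <<'E'
from h import *
for n in("side","top"): cv2.imwrite(f"pics/{n}10.png",optics.camera(n)[:,:,::-1])
E
```

```text
time: 18.92
ee_pos: [0.5714, 0.1954, 0.1993]
eef_rot: [-0.068, 0.719, 0.053, 0.69]
ft_force: [-0.0, -0.7, -0.0]
width: 0.0869
t 18.93 p [0.5714 0.1954 0.1993] xaxis [-0.039 -0.023 -0.999] jawyaw 99.84 shift cm [ 3.96 -1.48  0.06] spin 0.436428933434442 F [-0.  -0.7 -0. ] w 0.0869 j [-0.62  0.34  0.27  1.55 -0.09  1.31  1.4 ]
```

View pics/side10.png

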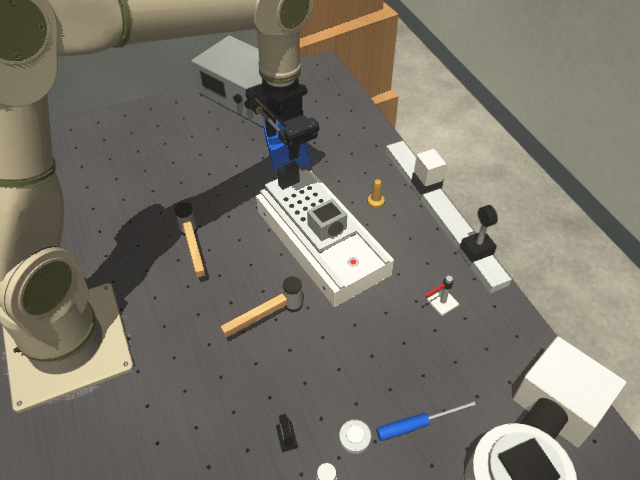

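View pics/top10.png

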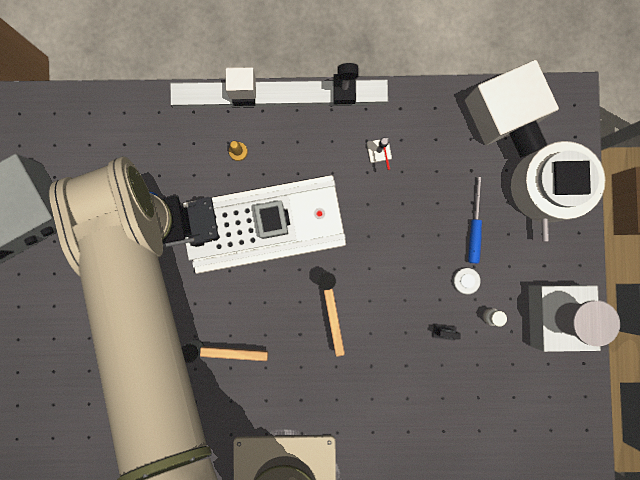

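The mallet stands upright at top (322,278) and the pin is flush. Next I'll align over the grip block and descend.

```bash
python3 plan.py .573 .18 .102 9.4; python3 -m inch '[{"translation":[0.5,-0.7,0.1],"spin":0.4},{"translation":[1,-0.6,0.2],"spin":0},{"translation":[1.5,0,0],"spin":0},{"translation":[0.5,0,0],"spin":0},{"translation":[0,0,0],"spin":0}]' 0;  python3 plan.py .573 .18 .102 9.4
python3 - <<'E'
from h import *
for n in("side","top"): cv2.imwrite(f"pics/{n}11.png",optics.camera(n)[:,:,::-1])
crop("pics/side11.png","pics/s11.png",230,90,150,120,5)
crop("pics/top11.png","pics/t11.png",140,170,150,120,5)
E
```

```text
t 19.02 p [0.5715 0.1938 0.2   ] xaxis [-0.038 -0.023 -0.999] jawyaw 99.73 shift cm [ 9.81 -1.22  0.33] spin 0.3317182439264883 F [-1.1 -0.2 -0.7] w 0.0872 j [-0.62  0.34  0.27  1.55 -0.09  1.31  1.4 ]
time: 19.65
ee_pos: [0.575, 0.1762, 0.1626]
eef_rot: [-0.063, 0.719, 0.048, 0.69]
ft_force: [-0.0, -0.3, 0.3]
width: 0.0873
t 19.65 p [0.575  0.1762 0.1626] xaxis [-0.039 -0.024 -0.999] jawyaw 99.05 shift cm [6.06 0.51 0.11] spin -0.3530579756271095 F [-0.  -0.3  0.3] w 0.0873 j [-0.6   0.37  0.28  1.6  -0.09  1.23  1.43]
```

View pics/s11.png

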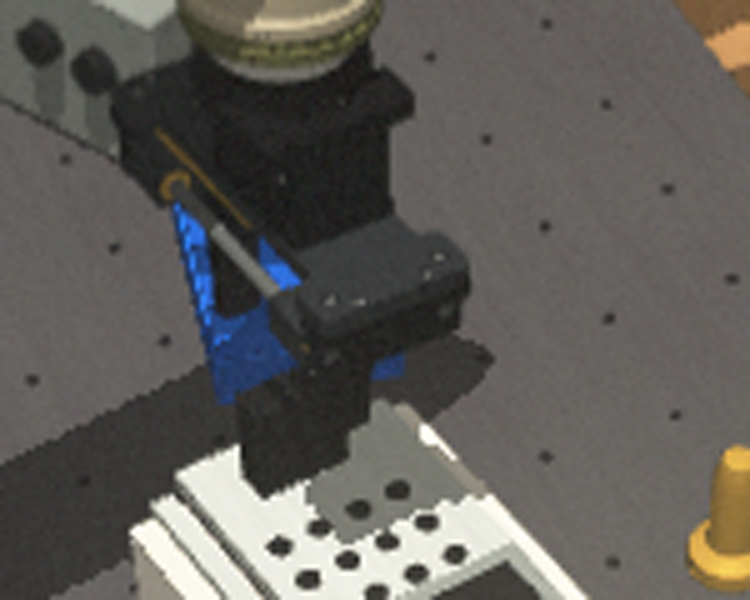

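View pics/t11.png

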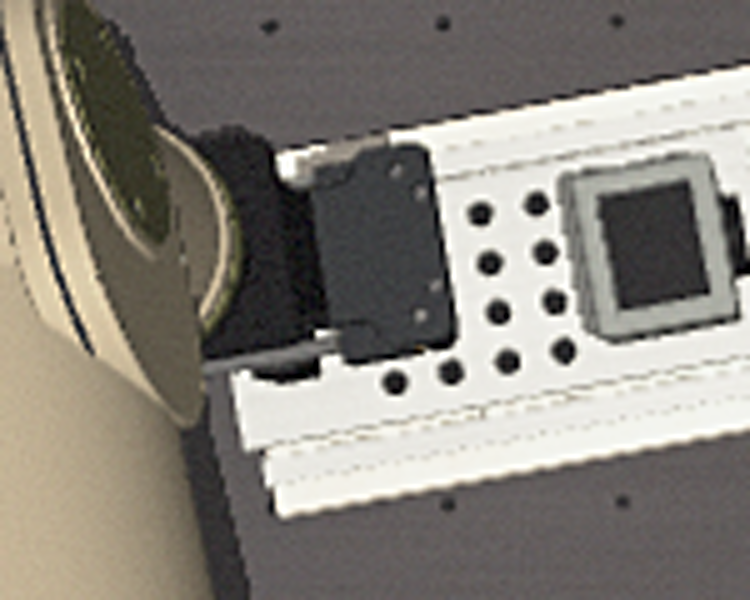

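```bash
python3 -m inch '[{"translation":[1,0.35,0.1],"spin":-0.3},{"translation":[1.8,0.1,0],"spin":0},{"translation":[1.8,0,0],"spin":0},{"translation":[1.2,0,0],"spin":0},{"translation":[0,0,0],"spin":0}]' 0;  python3 plan.py .573 .18 .102 9.4
```

```text
time: 20.38
ee_pos: [0.5727, 0.1804, 0.1003]
eef_rot: [-0.065, 0.719, 0.051, 0.69]
ft_force: [-0.1, -0.2, 0.5]
width: 0.0872
t 20.38 p [0.5727 0.1804 0.1003] xaxis [-0.039 -0.024 -0.999] jawyaw 99.44 shift cm [-0.17 -0.05  0.02] spin 0.03997093446686506 F [-0.1 -0.2  0.5] w 0.0872 j [-0.6   0.43  0.26  1.66 -0.11  1.12  1.44]
```

```bash
python3 -m inch '[{"translation":[0,0,0],"spin":0},{"translation":[0,0,0],"spin":0},{"translation":[0,0,0],"spin":0},{"translation":[0,0,0],"spin":0},{"translation":[0,0,0],"spin":0},{"translation":[0,0,0],"spin":0},{"translation":[0,0,0],"spin":0},{"translation":[0,0,0],"spin":0},{"translation":[0,0,0],"spin":0}]' 1 20; python3 -m inch '[{"translation":[0,0,0],"spin":0},{"translation":[0,0,0],"spin":0}]' 1 60;python3 plan.py .610 -.0443 .1003 9.4
```

```text
time: 21.5
ee_pos: [0.574, 0.1799, 0.1022]
eef_rot: [-0.065, 0.718, 0.051, 0.691]
ft_force: [0.3, -1.4, 0.3]
width: 0.0203
time: 21.75
ee_pos: [0.5739, 0.1805, 0.1023]
eef_rot: [-0.064, 0.718, 0.051, 0.691]
ft_force: [-0.2, -1.7, 1.2]
width: 0.0195
t 21.75 p [0.5739 0.1805 0.1023] xaxis [-0.036 -0.022 -0.999] jawyaw 99.36 shift cm [  0.56 -22.76  -0.07] spin -0.03633516706645423 F [-0.2 -1.7  1.2] w 0.0195 j [-0.59  0.42  0.27  1.66 -0.11  1.12  1.44]
```

```bash
python3 -m inch '[{"translation":[0.05,-0.8,0],"spin":0},{"translation":[0.05,-1.5,0],"spin":0},{"translation":[0.05,-1.5,0],"spin":0},{"translation":[0,0,0],"spin":0}]'; python3 plan.py .610 -.0443 .1003 9.4
```

```text
time: 22.25
ee_pos: [0.5797, 0.1487, 0.1021]
eef_rot: [-0.063, 0.717, 0.056, 0.692]
ft_force: [1.3, -3.7, -0.8]
width: 0.0195
t 22.25 p [0.5797 0.1487 0.1021] xaxis [-0.035 -0.013 -0.999] jawyaw 99.67 shift cm [  0.33 -19.53  -0.24] spin 0.2739276743317731 F [ 1.3 -3.7 -0.8] w 0.0195 j [-0.55  0.42  0.27  1.67 -0.12  1.11  1.5 ]
```

```bash
python3 -m inch '[{"translation":[0.04,-1,-0.05],"spin":0.1},{"translation":[0.04,-1.5,-0.05],"spin":0.1},{"translation":[0.04,-1.5,-0.03],"spin":0},{"translation":[0.04,-1.5,-0.03],"spin":0},{"translation":[0.04,-1.5,0],"spin":0},{"translation":[0,0,0],"spin":0}]'; python3 plan.py .610 -.0443 .1003 9.4
python3 - <<'E'
from h import *
for n in("side","top"): cv2.imwrite(f"pics/{n}12.png",optics.camera(n)[:,:,::-1])
crop("pics/side12.png","pics/s12.png",250,150,190,150,4)
E
```

```text
time: 23.0
ee_pos: [0.5893, 0.0878, 0.1021]
eef_rot: [-0.064, 0.717, 0.061, 0.692]
ft_force: [-0.3, -5.4, 1.6]
width: 0.0198
t 23.0 p [0.5893 0.0878 0.1021] xaxis [-0.035 -0.006 -0.999] jawyaw 100.14 shift cm [  0.18 -13.37  -0.28] spin 0.7396566785138106 F [-0.3 -5.4  1.6] w 0.0198 j [-0.46  0.41  0.3   1.68 -0.13  1.11  1.62]
```

View pics/s12.png

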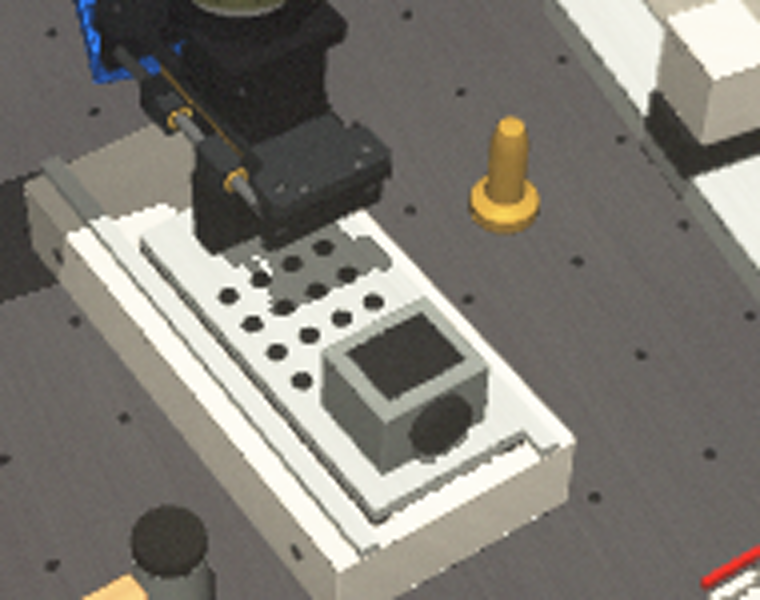

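```bash
python3 -m inch '[{"translation":[0.04,-1,-0.05],"spin":0.3},{"translation":[0.04,-1.5,-0.05],"spin":0.3},{"translation":[0.04,-1.5,-0.05],"spin":0.2},{"translation":[0.04,-1.5,-0.03],"spin":0},{"translation":[0.04,-1.5,0],"spin":0},{"translation":[0.04,-1,0],"spin":0},{"translation":[0.02,0,0],"spin":0}]'; python3 plan.py .610 -.0443 .1003 9.4
```

```text
time: 23.98
ee_pos: [0.6027, 0.0279, 0.1041]
eef_rot: [-0.06, 0.715, 0.069, 0.693]
ft_force: [-2.5, -5.7, 3.8]
width: 0.0197
t 23.98 p [0.6027 0.0279 0.1041] xaxis [-0.032  0.01  -0.999] jawyaw 100.4 shift cm [ 0.28 -7.24 -0.58] spin 0.9965001957300927 F [-2.5 -5.7  3.8] w 0.0197 j [-0.36  0.42  0.32  1.66 -0.16  1.11  1.75]
```

```bash
python3 - <<'E'
from h import *
for n in("side","top"): cv2.imwrite(f"pics/{n}13.png",optics.camera(n)[:,:,::-1])
crop("pics/side13.png","pics/s13.png",250,150,190,150,4)
E
```

```text
(no output)
```

View pics/s13.png

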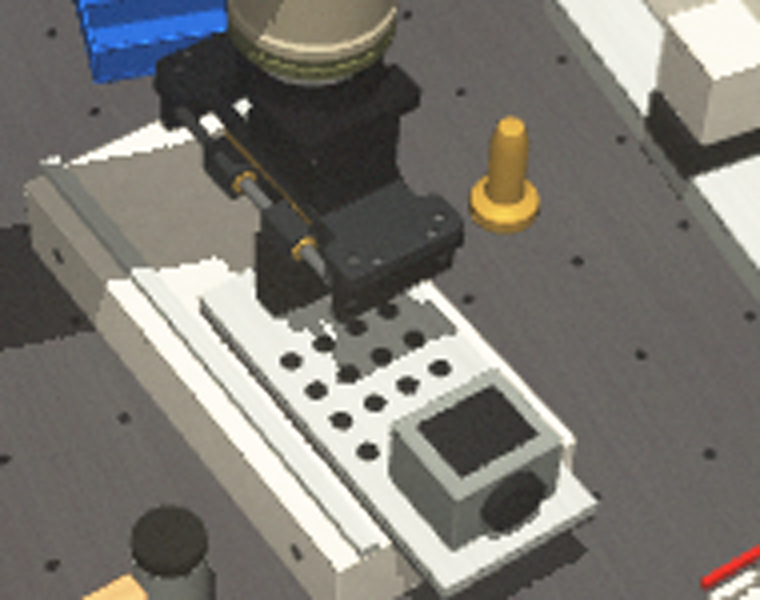

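View pics/top13.png

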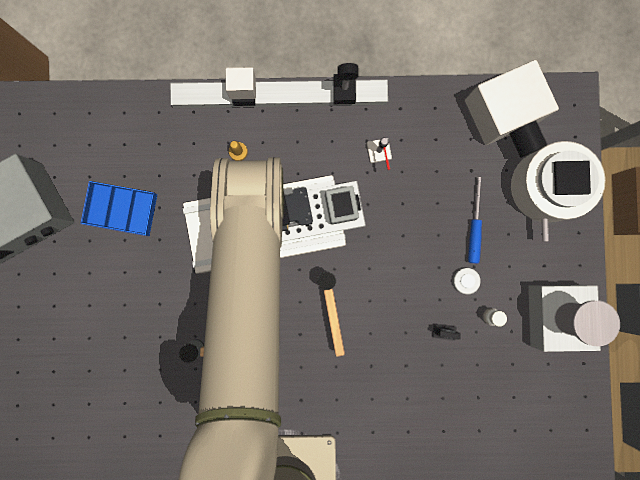

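```bash
python3 - <<'E'
from h import *
y=np.radians(9.45); X=np.array([np.cos(y),np.sin(y),0]); Y=np.array([-np.sin(y),np.cos(y),0])
def chk(f,tcp,zs):
    for z in zs:
        g=np.array([tcp[0],tcp[1],z])
        pts=[g+.03*Y-.05*X,g+.03*Y+.05*X,g-.21*Y-.05*X,g-.21*Y+.05*X]
        print(f,z,((proj("side",pts)-[250,150])*4).round(0).tolist(),proj("top",pts[2:]).round(1).tolist())
chk("12",(.5893,.0878),(.075,.08)); chk("13",(.6027,.0279),(.07,.075,.08))
print(r.read_state()["torque"])
E
```

```text
12 0.075 [[138.0, 228.0], [281.0, 159.0], [370.0, 508.0], [522.0, 426.0]] [[337.7, 231.9], [329.4, 187.3]]
12 0.08 [[137.0, 222.0], [281.0, 154.0], [370.0, 502.0], [522.0, 420.0]] [[337.8, 231.8], [329.5, 186.9]]
13 0.07 [[198.0, 298.0], [343.0, 226.0], [442.0, 591.0], [595.0, 505.0]] [[364.7, 225.6], [356.4, 181.2]]
13 0.075 [[198.0, 292.0], [343.0, 221.0], [442.0, 585.0], [596.0, 499.0]] [[364.9, 225.4], [356.6, 180.8]]
13 0.08 [[198.0, 286.0], [344.0, 215.0], [443.0, 580.0], [597.0, 494.0]] [[365.1, 225.2], [356.8, 180.4]]
[-1.66828059  1.18005367 -0.50813445]
```

```bash
python3 - <<'E'
from h import *
a=cv2.imread("pics/side12.png")[195:265,270:350]; b=cv2.imread("pics/side13.png")[205:275,285:365]
k=lambda i:cv2.resize(i,None,fx=5,fy=5,interpolation=cv2.INTER_CUBIC)
cv2.imwrite("pics/cmp.png",np.hstack([k(a),k(b)]))
E
```

```text
(no output)
```

View pics/cmp.png

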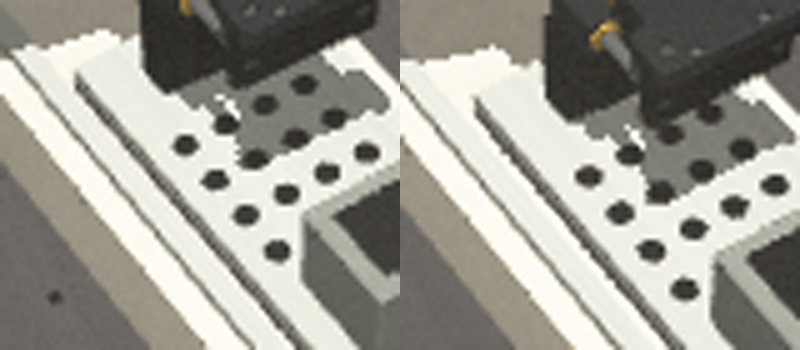

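The tool has drifted about 1.8° in pitch and 5 mm sideways. The plate's balance point is still about 36 mm inside the edge, so it's safe to release briefly, let it settle flat, re-centre and regrip.

```bash
python3 -m inch '[{"translation":[0,0,0],"spin":0},{"translation":[0,0,0],"spin":0},{"translation":[0,0,0],"spin":0}]' 0.6 20; python3 plan.py .5985 .0279 .1015 9.4
python3 - <<'E'
from h import *
for n in("side",): cv2.imwrite(f"pics/{n}14.png",optics.camera(n)[:,:,::-1])
a=cv2.imread("pics/side13.png")[205:275,285:365]; b=cv2.imread("pics/side14.png")[205:275,285:365]
k=lambda i:cv2.resize(i,None,fx=5,fy=5,interpolation=cv2.INTER_CUBIC)
cv2.imwrite("pics/cmp2.png",np.hstack([k(a),k(b)]))
E
```

```text
time: 24.45
ee_pos: [0.6025, 0.0293, 0.1033]
eef_rot: [-0.06, 0.715, 0.069, 0.693]
ft_force: [1.1, -0.3, -0.2]
width: 0.0335
t 24.45 p [0.6025 0.0293 0.1033] xaxis [-0.032  0.01  -0.999] jawyaw 100.48 shift cm [ 0.19 -0.07 -0.41] spin 1.0825939933938002 F [ 1.1 -0.3 -0.2] w 0.0335 j [-0.37  0.42  0.31  1.66 -0.16  1.11  1.75]
```

View pics/cmp2.png

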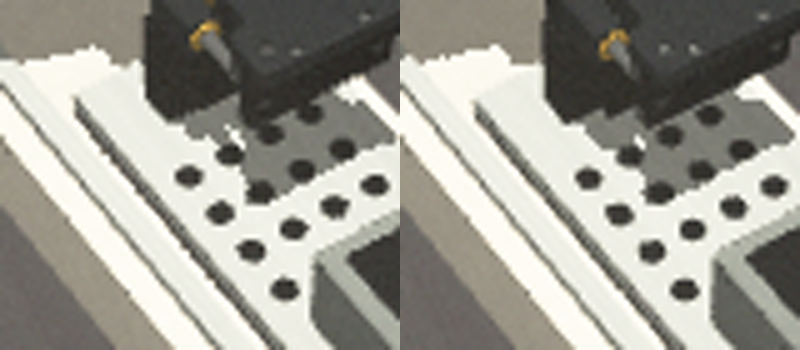

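```bash
python3 -m inch '[{"translation":[0.1,0,-0.25],"spin":0.8},{"translation":[0,0,0],"spin":0.2},{"translation":[0,0,0],"spin":0}]' 0.6 20; python3 -m inch '[{"translation":[0,0,0],"spin":0},{"translation":[0,0,0],"spin":0},{"translation":[0,0,0],"spin":0},{"translation":[0,0,0],"spin":0}]' 1 20; python3 -m inch '[{"translation":[0,0,0],"spin":0},{"translation":[0,0,0],"spin":0}]' 1 45
python3 - <<'E'
from h import *
for n in("side","top"): cv2.imwrite(f"pics/{n}15.png",optics.camera(n)[:,:,::-1])
crop("pics/top15.png","pics/t15.png",310,130,100,110,6)
crop("pics/side15.png","pics/s15.png",340,250,120,80,6)
E
python3 plan.py .610 -.0443 .102 9.4
```

```text
time: 24.88
ee_pos: [0.5997, 0.0289, 0.1022]
eef_rot: [-0.053, 0.716, 0.063, 0.694]
ft_force: [-0.3, -0.6, -0.5]
width: 0.0344
time: 25.38
ee_pos: [0.6, 0.0285, 0.1027]
eef_rot: [-0.054, 0.716, 0.063, 0.694]
ft_force: [-1.3, 0.8, 2.2]
width: 0.0202
time: 25.62
ee_pos: [0.6003, 0.0283, 0.1034]
eef_rot: [-0.054, 0.715, 0.062, 0.694]
ft_force: [-1.7, 0.5, 4.2]
width: 0.0203
t 25.73 p [0.6003 0.0284 0.1033] xaxis [-0.031  0.009 -0.999] jawyaw 99.45 shift cm [ 0.04 -7.33 -0.24] spin 0.05355503943496842 F [-1.  -0.3  3.8] w 0.0197 j [-0.37  0.42  0.32  1.67 -0.16  1.11  1.73]
```

View pics/t15.png

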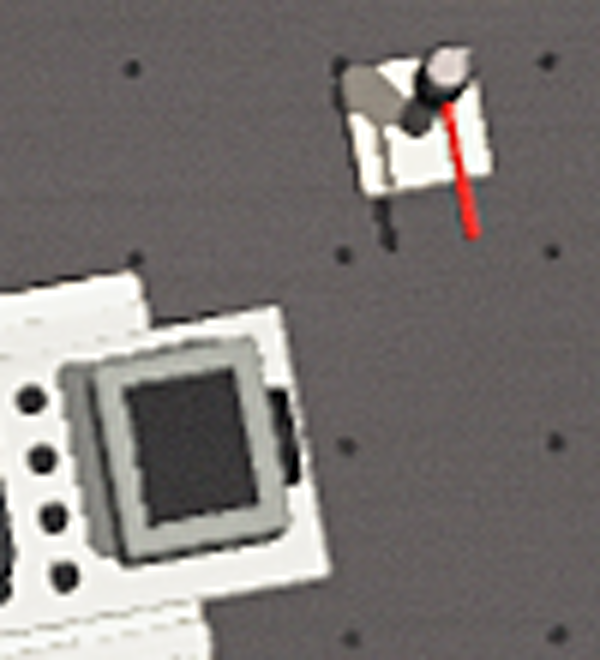

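View pics/s15.png

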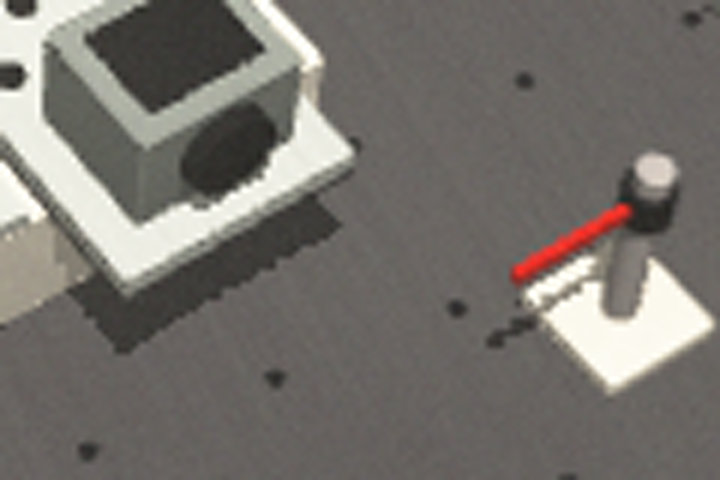

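```bash
cat > gap.py <<'E'
from h import *
def gap(k,kind,offs,z,e1,e2,tip,base):
    ox,oy,s=offs; f=lambda p:onz(kind,((p[0]+.5)/s-.5+ox,(p[1]+.5)/s-.5+oy),z)
    a,b,t,q=map(f,(e1,e2,tip,base)); 
    d=(b-a)[:2]; d/=np.linalg.norm(d); n=np.array([d[1],-d[0]]); 
    if n[1]>0:n=-n
    L=np.linalg.norm((b-a)[:2])
    ya=np.radians(9.45); U=np.array([np.sin(ya),-np.cos(ya)])
    print(kind,"edge len",L.round(4),"edge yaw",np.degrees(np.arctan(d[1]/d[0])).round(2),"ptr yaw",np.degrees(np.arctan((q-t)[1]/(q-t)[0])).round(2),"gap mid->tip along slide mm",(((t-(a+b)/2)[:2]@U)*1e3).round(1),"from near corner",((t-a)[:2]@U*1e3).round(1), "tip lateral",round(abs((t-(a+b)/2)[:2]@np.array([U[1],-U[0]]))*1e3,1))
E
python3 - <<'E'
from gap import *
gap(0,"top",(310,130,6),.075,(280,307),(331,574),(473,236),(448,110))
gap(0,"side",(340,250,6),.075,(355,155),(125,289),(517,273),(628,210))
E
```

```text
top edge len 0.0998 edge yaw 9.69 ptr yaw 10.0 gap mid->tip along slide mm 74.1 from near corner 74.4 tip lateral 62.9
side edge len 0.101 edge yaw 10.33 ptr yaw 8.68 gap mid->tip along slide mm 69.7 from near corner 70.5 tip lateral 66.3
```

```bash
python3 -m inch '[{"translation":[0.04,-1.2,-0.05],"spin":0},{"translation":[0.05,-2.2,-0.08],"spin":0},{"translation":[0.05,-2.2,-0.08],"spin":0.1},{"translation":[0.02,-0.8,0],"spin":0.1},{"translation":[0,0,0],"spin":0}]'
python3 - <<'E'
from h import *
for n in("side","top"): cv2.imwrite(f"pics/{n}16.png",optics.camera(n)[:,:,::-1])
crop("pics/top16.png","pics/t16.png",330,130,80,90,7)
crop("pics/side16.png","pics/s16.png",350,260,110,80,7)
E
python3 plan.py .610 -.0443 .102 9.4
```

```text
time: 26.35
ee_pos: [0.6077, -0.0143, 0.1057]
eef_rot: [-0.05, 0.716, 0.077, 0.692]
ft_force: [-1.3, -7.6, 7.2]
width: 0.0202
t 26.45 p [ 0.6077 -0.0144  0.1057] xaxis [-0.036  0.035 -0.999] jawyaw 100.23 shift cm [ 0.26 -3.   -0.3 ] spin 0.8262315567199039 F [-5.4  0.7 12.7] w 0.02 j [-0.29  0.44  0.33  1.64 -0.19  1.13  1.85]
```

View pics/t16.png

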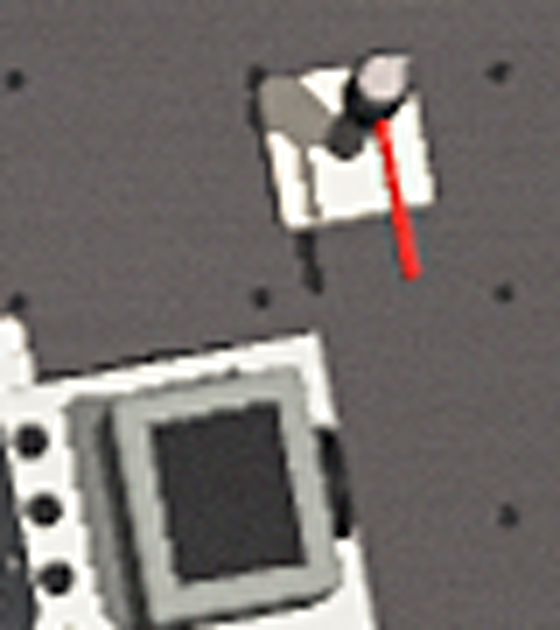

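View pics/s16.png

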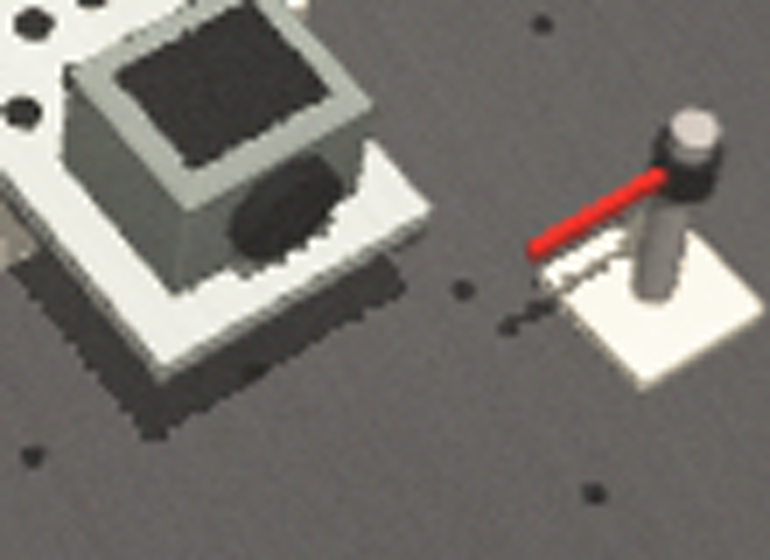

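```bash
python3 - <<'E'
from h import *
crop("pics/top16.png","pics/t16b.png",320,170,90,70,8)
crop("pics/side16.png","pics/s16b.png",280,200,120,90,6)
print(r.read_state()["torque"])
E
```

```text
[-0.91722342  1.36155223 -0.36265984]
```

View pics/t16b.png

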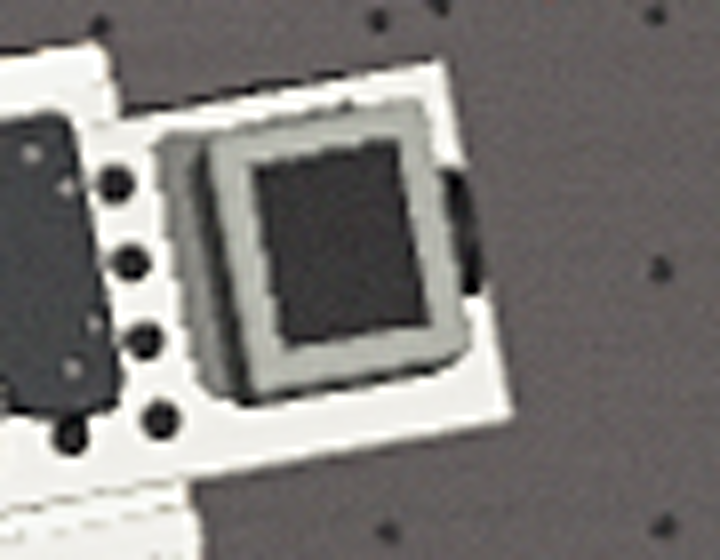

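View pics/s16b.png

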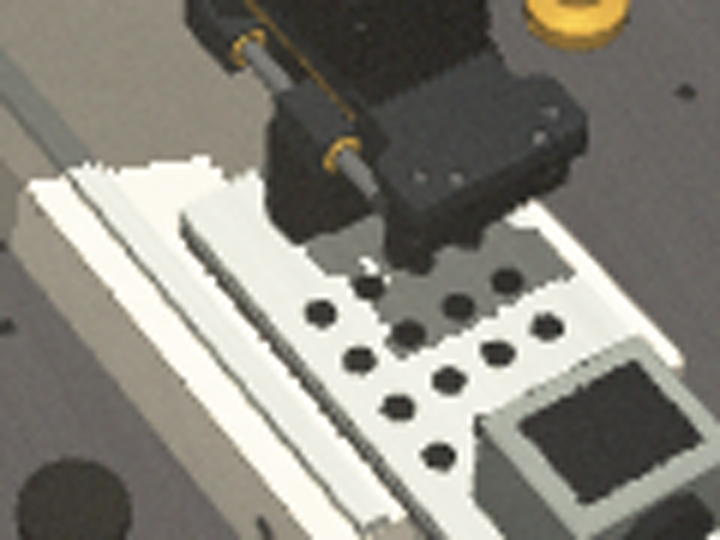

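```bash
cat > pitch.py <<'E'
from h import *
from gap import gap
f=lambda p,o:((p[0]+.5)/o[2]-.5+o[0],(p[1]+.5)/o[2]-.5+o[1])
def pitch(oL_top,ot,oL_side,os,iL_side,osi,z=None):
    a=tri(f(oL_side,os),f(oL_top,ot)); print("outer-left tri",a[0].round(4),round(a[1],4))
    o=onz("top",f(oL_top,ot),.075); so=f(oL_side,os); si=np.array(f(iL_side,osi))
    for yaw in(9.2,9.7,10.2):
      Y=np.array([-np.sin(np.radians(yaw)),np.cos(np.radians(yaw)),0])
      for ph in(0,2):
        P=o+.24*(Y*np.cos(np.radians(ph))+[0,0,np.sin(np.radians(ph))])
        d0=proj("side",[o])[0]-so; d1=proj("side",[P])[0]-si
        print("yaw",yaw,"pitch",ph,"relative resid px",(d1-d0).round(2))
E
python3 - <<'E'
from pitch import *
print("start"); pitch((503,303),(170,165,4),(282,397),(250,150,4),(62,140),(250,150,4))
print("12")
print("16"); pitch((513,413),(320,170,8),(163,371),(350,260,7),(181,214),(280,200,6))
print("15"); pitch((331,574),(310,130,6),(126,288),(340,250,6),(203,301),(250,150,4))
T=(320,170,8)
gap(0,"top",(320,170,8),.075,(441,64),(513,413),tuple(((np.array([413,278])+.5)/7-.5+[330,130]-[320,170]+.5)*8-.5),tuple(((np.array([383,125])+.5)/7-.5+[330,130]-[320,170]+.5)*8-.5))
gap(0,"side",(350,260,7),.075,(432,209),(163,371),(531,252),(662,176))
E
```

```text
start
outer-left tri [ 0.56   -0.0354  0.0717] 0.0051
yaw 9.2 pitch 0 relative resid px [ 1.33 -1.07]
yaw 9.2 pitch 2 relative resid px [ 1.08 -3.48]
yaw 9.7 pitch 0 relative resid px [ 0.57 -0.73]
yaw 9.7 pitch 2 relative resid px [ 0.32 -3.14]
yaw 10.2 pitch 0 relative resid px [-0.18 -0.38]
yaw 10.2 pitch 2 relative resid px [-0.43 -2.79]
12
16
outer-left tri [ 0.5964 -0.2295  0.0682] 0.0016
yaw 9.2 pitch 0 relative resid px [0.26 1.32]
yaw 9.2 pitch 2 relative resid px [ 0.21 -1.02]
yaw 9.7 pitch 0 relative resid px [-0.53  1.72]
yaw 9.7 pitch 2 relative resid px [-0.58 -0.62]
yaw 10.2 pitch 0 relative resid px [-1.31  2.12]
yaw 10.2 pitch 2 relative resid px [-1.36 -0.22]
15
outer-left tri [ 0.5883 -0.1875  0.0703] 0.0006
yaw 9.2 pitch 0 relative resid px [-0.48 -0.76]
yaw 9.2 pitch 2 relative resid px [-0.57 -3.13]
yaw 9.7 pitch 0 relative resid px [-1.26 -0.38]
yaw 9.7 pitch 2 relative resid px [-1.35 -2.74]
yaw 10.2 pitch 0 relative resid px [-2.03  0.01]
yaw 10.2 pitch 2 relative resid px [-2.13 -2.35]
top edge len 0.0981 edge yaw 10.46 ptr yaw 9.87 gap mid->tip along slide mm 32.5 from near corner 33.4 tip lateral 61.6
side edge len 0.1005 edge yaw 10.51 ptr yaw 9.2 gap mid->tip along slide mm 27.2 from near corner 28.1 tip lateral 65.0
```

Comparing corner residuals with the earlier frames, the plate is now about 1.5° nose-down, which matches the tool's pitch drift. I'll press down in place and see whether it levels.

```bash
python3 -m inch '[{"translation":[0.2,0,0],"spin":0},{"translation":[0.2,0,0],"spin":0},{"translation":[0.2,0,0],"spin":0}]'; python3 plan.py .610 -.0443 .102 9.4
```

```text
time: 26.82
ee_pos: [0.6077, -0.014, 0.1046]
eef_rot: [-0.049, 0.715, 0.077, 0.693]
ft_force: [-9.7, 2.6, 21.5]
width: 0.0204
t 26.82 p [ 0.6077 -0.014   0.1046] xaxis [-0.035  0.037 -0.999] jawyaw 100.2 shift cm [ 0.15 -3.03 -0.3 ] spin 0.8047102955703593 F [-9.7  2.6 21.5] w 0.0204 j [-0.29  0.44  0.33  1.65 -0.19  1.12  1.85]
```

```bash
python3 -m inch '[{"translation":[0,1,-0.1],"spin":0.2},{"translation":[0,1.5,-0.1],"spin":0.2},{"translation":[0,0.5,0],"spin":0.2},{"translation":[0,0,0],"spin":0}]'; python3 plan.py .610 -.0443 .102 9.4
```

```text
time: 27.32
ee_pos: [0.6016, 0.0102, 0.1068]
eef_rot: [-0.046, 0.715, 0.07, 0.694]
ft_force: [0.0, -0.9, 3.3]
width: 0.0198
t 27.32 p [0.6016 0.0102 0.1068] xaxis [-0.032  0.031 -0.999] jawyaw 99.33 shift cm [ 0.28 -5.53 -0.05] spin -0.07430370301911182 F [ 0.  -0.9  3.3] w 0.0198 j [-0.33  0.42  0.32  1.67 -0.18  1.12  1.78]
```

```bash
python3 -m inch '[{"translation":[0.3,0.3,0],"spin":0},{"translation":[0.3,0.8,0],"spin":0},{"translation":[0.25,0.8,0],"spin":0},{"translation":[0.25,0.8,0],"spin":0},{"translation":[0.25,0.8,0],"spin":0}]'; python3 plan.py .610 -.0443 .102 9.4
```

```text
time: 27.95
ee_pos: [0.6019, 0.0194, 0.1021]
eef_rot: [-0.049, 0.711, 0.053, 0.699]
ft_force: [-5.3, -23.5, 21.7]
width: 0.0201
t 27.95 p [0.6019 0.0194 0.1021] xaxis [-0.017  0.004 -1.   ] jawyaw 98.3 shift cm [-0.03 -6.42 -0.12] spin -1.098706132694133 F [ -5.3 -23.5  21.7] w 0.0201 j [-0.37  0.41  0.33  1.68 -0.15  1.09  1.72]
```

Confirmed: drag under load causes the tilt, and moving inward while pressing removed it. Now I'll release, let the plate seat flat, fix the yaw and regrip more lightly.

```bash
python3 -m inch '[{"translation":[0.2,0.7,0],"spin":0},{"translation":[0,0,0],"spin":0}]'; python3 -m inch '[{"translation":[0,0,0],"spin":0},{"translation":[0,0,0],"spin":0}]' 0.6 20; python3 plan.py .601 .022 .102 9.5
```

```text
time: 28.2
ee_pos: [0.6015, 0.0196, 0.1022]
eef_rot: [-0.049, 0.711, 0.049, 0.7]
ft_force: [-0.7, 6.3, -0.4]
width: 0.0201
time: 28.45
ee_pos: [0.6012, 0.0208, 0.1014]
eef_rot: [-0.049, 0.711, 0.05, 0.7]
ft_force: [-1.0, -0.4, -0.1]
width: 0.0312
t 28.45 p [0.6012 0.0208 0.1014] xaxis [-0.016 -0.    -1.   ] jawyaw 97.99 shift cm [-0.06  0.12 -0.01] spin -1.5086598786703433 F [-1.  -0.4 -0.1] w 0.0312 j [-0.37  0.41  0.33  1.68 -0.15  1.08  1.71]
```

```bash
python3 -m inch '[{"translation":[0,0.05,0],"spin":-1.2},{"translation":[0,0,0],"spin":-0.3}]' 0.6; python3 -m inch '[{"translation":[0,0,0],"spin":0},{"translation":[0,0,0],"spin":0},{"translation":[0,0,0],"spin":0}]' 1 15; python3 -m inch '[{"translation":[0,0,0],"spin":0}]' 1 35
python3 - <<'E'
from h import *
for n in("side","top"): cv2.imwrite(f"pics/{n}17.png",optics.camera(n)[:,:,::-1])
crop("pics/top17.png","pics/t17.png",310,130,100,110,6)
crop("pics/side17.png","pics/s17.png",280,200,180,130,4)
E
python3 plan.py .610 -.0443 .102 9.5
```

```text
time: 28.7
ee_pos: [0.601, 0.0222, 0.1009]
eef_rot: [-0.059, 0.71, 0.06, 0.699]
ft_force: [-0.2, 0.7, 0.0]
width: 0.035
time: 29.08
ee_pos: [0.601, 0.0213, 0.1008]
eef_rot: [-0.059, 0.711, 0.06, 0.699]
ft_force: [-0.5, -0.5, -1.2]
width: 0.0198
time: 29.2
ee_pos: [0.6009, 0.0213, 0.1009]
eef_rot: [-0.059, 0.711, 0.059, 0.699]
ft_force: [-0.9, -0.1, 0.7]
width: 0.02
t 29.3 p [0.6009 0.0213 0.1008] xaxis [-0.017 -0.001 -1.   ] jawyaw 99.6 shift cm [-0.13 -6.62 -0.2 ] spin 0.09574924254640393 F [-0.5 -1.8  1.2] w 0.0197 j [-0.37  0.41  0.32  1.69 -0.15  1.08  1.74]
```

View pics/t17.png

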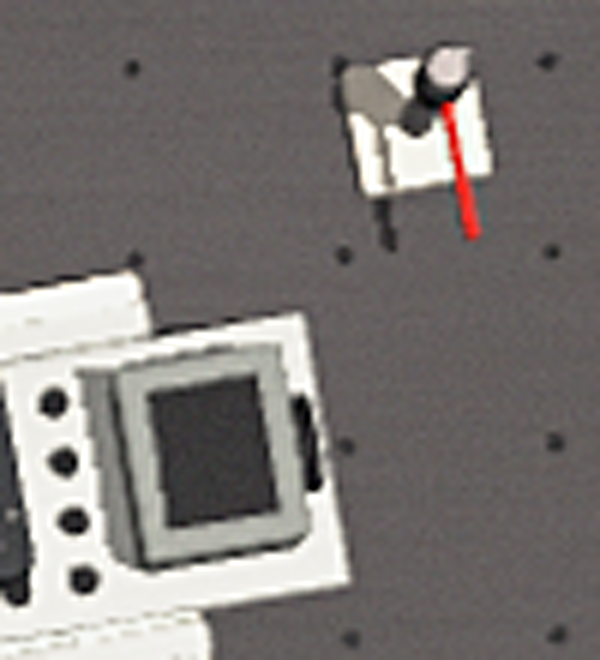

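View pics/s17.png

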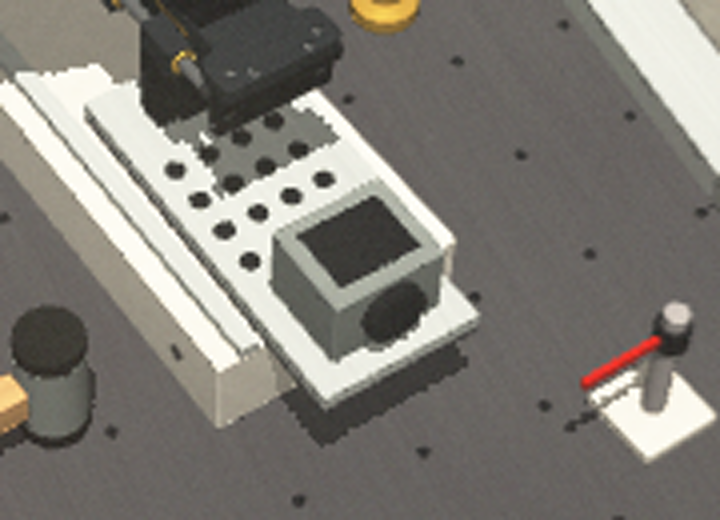

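```bash
python3 - <<'E'
from pitch import *
pitch((351,583),(310,130,6),(324,402),(280,200,4),(86,108),(280,200,4))
gap(0,"top",(310,130,6),.075,(302,313),(351,583),(473,236),(448,110))
gap(0,"side",(280,200,4),.075,(480,319),(324,402),(585,383),(660,341))
E
```

```text
outer-left tri [ 0.5848 -0.1946  0.0727] 0.0004
yaw 9.2 pitch 0 relative resid px [-1.41 -0.54]
yaw 9.2 pitch 2 relative resid px [-1.5 -2.9]
yaw 9.7 pitch 0 relative resid px [-2.19 -0.15]
yaw 9.7 pitch 2 relative resid px [-2.29 -2.51]
yaw 10.2 pitch 0 relative resid px [-2.97  0.24]
yaw 10.2 pitch 2 relative resid px [-3.07 -2.12]
top edge len 0.1007 edge yaw 9.15 ptr yaw 10.0 gap mid->tip along slide mm 67.1 from near corner 66.8 tip lateral 67.0
side edge len 0.0992 edge yaw 7.94 ptr yaw 8.34 gap mid->tip along slide mm 63.3 from near corner 62.0 tip lateral 70.0
```

```bash
python3 -m inch '[{"translation":[0,-1.5,-0.05],"spin":0.1},{"translation":[0,-2.5,-0.08],"spin":0.1},{"translation":[0,-2,-0.05],"spin":0}]'; python3 plan.py .610 -.0443 .102 9.5
```

```text
time: 29.68
ee_pos: [0.6102, -0.03, 0.1019]
eef_rot: [-0.058, 0.71, 0.065, 0.699]
ft_force: [-2.0, 5.7, 4.2]
width: 0.0197
t 29.68 p [ 0.6102 -0.03    0.1019] xaxis [-0.016  0.009 -1.   ] jawyaw 99.99 shift cm [-0.02 -1.4  -0.27] spin 0.4864933057934451 F [-2.   5.7  4.2] w 0.0197 j [-0.29  0.43  0.34  1.66 -0.17  1.09  1.85]
```

```bash
python3 -m inch '[{"translation":[0.02,-1.4,-0.05],"spin":0.3},{"translation":[0,0,0],"spin":0}]'
python3 - <<'E'
from h import *
for n in("side","top"): cv2.imwrite(f"pics/{n}18.png",optics.camera(n)[:,:,::-1])
crop("pics/top18.png","pics/t18.png",330,130,80,100,7)
crop("pics/side18.png","pics/s18.png",280,200,180,130,4)
crop("pics/side18.png","pics/s18b.png",360,260,100,80,7)
E
python3 plan.py .610 -.0443 .102 9.5
```

```text
time: 29.92
ee_pos: [0.6124, -0.0453, 0.1017]
eef_rot: [-0.056, 0.71, 0.063, 0.699]
ft_force: [-0.3, -3.4, 0.9]
width: 0.02
t 30.02 p [ 0.6123 -0.045   0.1017] xaxis [-0.016  0.008 -1.   ] jawyaw 99.65 shift cm [-0.03  0.11 -0.22] spin 0.15205099236456476 F [ 0.3 -4.   0.8] w 0.0197 j [-0.27  0.44  0.34  1.65 -0.17  1.1   1.87]
```

View pics/t18.png

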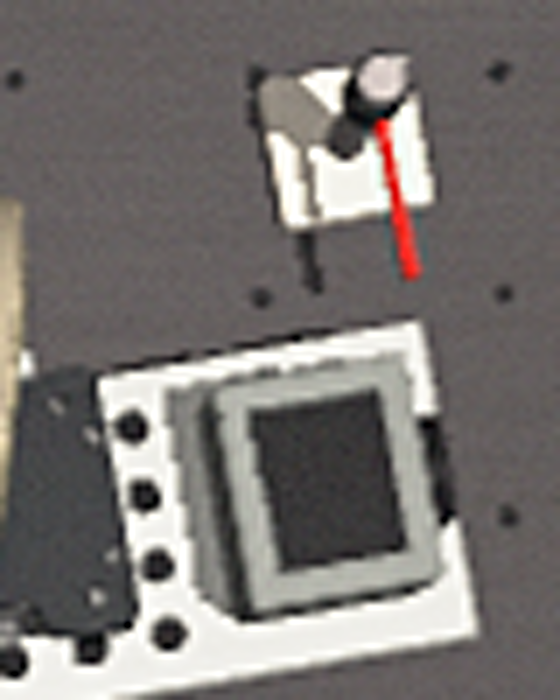

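View pics/s18.png

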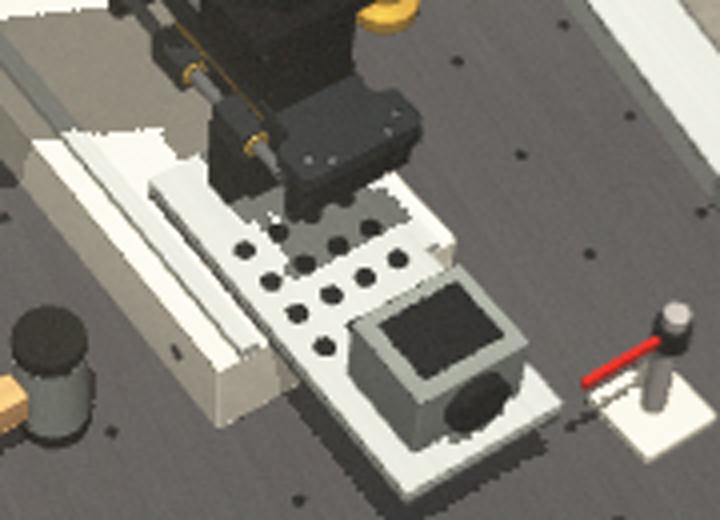

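View pics/s18b.png

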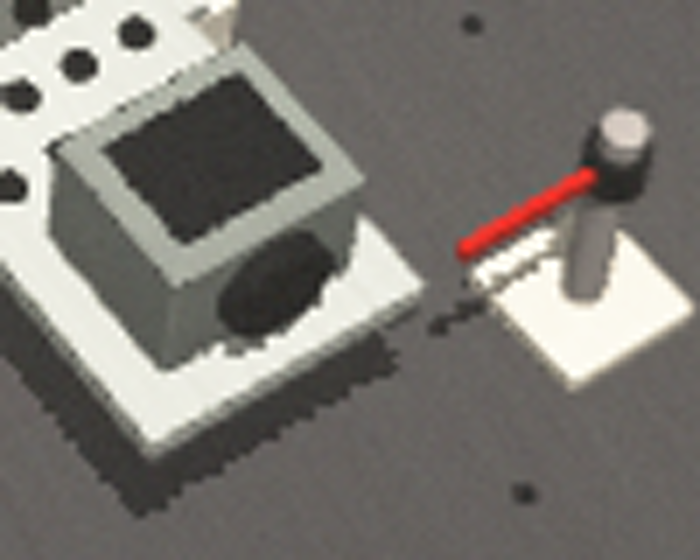

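```bash
cat > fit.py <<'E'
from h import *
ya=np.radians(9.45); U=np.array([np.sin(ya),-np.cos(ya),0]); X=np.array([np.cos(ya),np.sin(ya),0])
def redline(f,roi):
    im=cv2.imread(f).astype(float); x,y,w,h=roi; c=im[y:y+h,x:x+w]; wt=np.clip(c[:,:,2]-np.maximum(c[:,:,1],c[:,:,0])-30,0,None)
    yy,xx=np.nonzero(wt>0); W=wt[yy,xx]; P=np.c_[xx+x,yy+y].astype(float); m=np.average(P,axis=0,weights=W)
    d=np.linalg.eigh(np.cov((P-m).T,aweights=W))[1][:,1]; return m,d
def edgepts(f,p0,p1,outv,n=30,thr=None):
    g=cv2.cvtColor(cv2.imread(f),cv2.COLOR_BGR2GRAY).astype(np.float32); p0,p1=np.array(p0,float),np.array(p1,float)
    o=np.array(outv,float); o/=np.linalg.norm(o); res=[]
    for t in np.linspace(.06,.94,n):
        b=p0+t*(p1-p0); s=np.arange(-4,4.01,.1); q=b+s[:,None]*o
        v=cv2.remap(g,q[:,0].astype(np.float32)[None],q[:,1].astype(np.float32)[None],cv2.INTER_LINEAR)[0]
        if v[:20].mean()<180: continue
        lo=np.median(v[55:]) if thr is None else thr; k=np.nonzero(v<(v[:15].mean()+lo)/2 if thr is None else v<thr)[0]
        if len(k): res.append(q[k[0]])
    return np.array(res)
def report(k,topedge,sideedge,zs=(.075,)):
    for n,e,roi in(("top",topedge,(375,140,25,32)),("side",sideedge,(420,275,40,30))):
        f=f"pics/{n}{k}.png"; m,d=redline(f,roi)
        pts=edgepts(f,*e)
        c=np.median(pts,axis=0); vx=cv2.fitLine(pts.astype(np.float32),cv2.DIST_HUBER,0,.01,.01).ravel()
        mid=(np.array(e[0])+e[1])/2; dd=vx[:2]; E=vx[2:]+dd*((mid-vx[2:])@dd)
        for ze in zs:
          for zr in(.075,.077):
            a=onz(n,E,ze); b=onz(n,m,zr); print(n,len(pts),"ze",ze,"zr",zr,"red-edge along slide mm",round(float((b-a)@U)*1e3,2),"lat",round(float((b-a)@X)*1e3,1))
E
python3 - <<'E'
from fit import *
c=lambda p,o:((p[0]+.5)/o[2]-.5+o[0],(p[1]+.5)/o[2]-.5+o[1])
T=(330,130,7);S=(360,260,7)
print("18");report(18,(c((421,322),T),c((480,634),T),(1,-.19)),(c((424,284),S),c((150,445),S),(.4,.9)),(.075,.073))
T=(310,130,6);S=(280,200,4)
print("17");report(17,(c((302,313),T),c((351,583),T),(1,-.19)),(c((480,319),S),c((324,402),S),(.4,.9)))
E
```

```text
18
top 18 ze 0.075 zr 0.075 red-edge along slide mm -0.51 lat 88.2
top 18 ze 0.075 zr 0.077 red-edge along slide mm -0.88 lat 87.9
top 18 ze 0.073 zr 0.075 red-edge along slide mm -0.88 lat 88.0
top 18 ze 0.073 zr 0.077 red-edge along slide mm -1.25 lat 87.6
side 30 ze 0.075 zr 0.075 red-edge along slide mm -4.81 lat 92.4
side 30 ze 0.075 zr 0.077 red-edge along slide mm -3.9 lat 91.2
side 30 ze 0.073 zr 0.075 red-edge along slide mm -3.91 lat 91.4
side 30 ze 0.073 zr 0.077 red-edge along slide mm -3.0 lat 90.3
17
top 18 ze 0.075 zr 0.075 red-edge along slide mm 66.76 lat 90.2
top 18 ze 0.075 zr 0.077 red-edge along slide mm 66.39 lat 89.9
side 30 ze 0.075 zr 0.075 red-edge along slide mm 62.96 lat 94.5
side 30 ze 0.075 zr 0.077 red-edge along slide mm 63.87 lat 93.4
```

The two views disagree by about 4 mm, so I'll check the calibration against the table's hole grid (z = 0), which both views see.

```bash
python3 - <<'E'
from h import *
def dots(f):
    g=cv2.cvtColor(cv2.imread(f),cv2.COLOR_BGR2GRAY).astype(np.float32)
    bh=cv2.GaussianBlur(cv2.morphologyEx(g,cv2.MORPH_BLACKHAT,np.ones((11,11))),(3,3),0); m=(bh>25).astype(np.uint8)
    n,l,s,c=cv2.connectedComponentsWithStats(m); out=[]
    for i in range(1,n):
        if 3<=s[i][4]<=40 and max(s[i][2:4])<=9:
            yy,xx=np.nonzero(l==i); w=bh[yy,xx]; out.append((np.average(xx,weights=w),np.average(yy,weights=w)))
    return np.array(out)
t=dots("pics/top0.png"); s=dots("pics/side0.png"); print(len(t),len(s))
rows=[]
for p in t:
    P=onz("top",p,0); q=proj("side",[P])[0]
    d=np.linalg.norm(s-q,axis=1); i=d.argmin()
    if d[i]<7 and 0<q[0]<640 and 0<q[1]<480:
        Q=onz("side",s[i],0); rows.append(np.r_[P[:2],Q[:2]])
A=np.array(rows); print(len(A))
for a in A:
    if .45<a[0]<.85 and -.4<a[1]<.25: print(a.round(4),((a[2:]-a[:2])*1e3).round(1))
np.save("dots.npy",A)
E
```

```text
219 161
102
[ 0.794  -0.2838  0.7933 -0.2848] [-0.8 -1. ]
[ 0.7943 -0.3647  0.7934 -0.3661] [-0.8 -1.4]
[0.7937 0.0419 0.7937 0.0399] [-0.1 -1.9]
[ 0.7936 -0.04    0.7921 -0.0419] [-1.5 -1.9]
[ 0.7939 -0.1211  0.7934 -0.1226] [-0.6 -1.5]
[ 0.7316 -0.2189  0.7319 -0.2203] [ 0.3 -1.4]
[ 0.7191 -0.2027  0.7184 -0.2037] [-0.7 -1. ]
[ 0.7193 -0.2838  0.7187 -0.2842] [-0.6 -0.4]
[ 0.719  -0.365   0.7186 -0.3658] [-0.4 -0.7]
[0.7191 0.041  0.7179 0.0393] [-1.2 -1.7]
[ 0.7187 -0.1213  0.7181 -0.1229] [-0.6 -1.6]
[0.6575 0.2193 0.6387 0.2106] [-18.8  -8.6]
[ 0.6441 -0.2027  0.6438 -0.2033] [-0.3 -0.6]
[ 0.6446 -0.2839  0.6432 -0.2849] [-1.4 -1.1]
[ 0.6442 -0.3654  0.644  -0.3659] [-0.3 -0.6]
[0.6446 0.2293 0.6387 0.2106] [ -5.9 -18.7]
[0.6291 0.1059 0.6275 0.0947] [ -1.6 -11.3]
[0.6286 0.0489 0.6236 0.0352] [ -5.  -13.7]
[0.6201 0.1583 0.6245 0.1538] [ 4.4 -4.6]
[0.6243 0.1324 0.6245 0.1538] [ 0.3 21.4]
[0.5738 0.1505 0.5782 0.1459] [ 4.3 -4.5]
[ 0.5687 -0.2028  0.5682 -0.2037] [-0.6 -0.9]
[ 0.5696 -0.2835  0.5685 -0.2849] [-1.1 -1.4]
[ 0.569  -0.3654  0.5691 -0.366 ] [ 0.1 -0.6]
[ 0.4943 -0.2835  0.4939 -0.2847] [-0.4 -1.2]
[ 0.4933 -0.3648  0.4939 -0.3662] [ 0.6 -1.4]
[0.494  0.1226 0.4936 0.1207] [-0.4 -1.9]
[0.4935 0.0412 0.4935 0.0387] [-0.1 -2.5]
[ 0.4935 -0.0403  0.4934 -0.0413] [-0.1 -1. ]
[ 0.4934 -0.1217  0.4937 -0.1227] [ 0.3 -1. ]
[ 0.4935 -0.2028  0.4933 -0.2035] [-0.2 -0.7]
```

```bash
cat > line3.py <<'E'
from fit import *
def plane(n,p,d):
    c,r1=ray(n,p-6*d); _,r2=ray(n,p+6*d); m=np.cross(r1,r2); return m/np.linalg.norm(m),c
def line3(lt,ls,lat0):
    (n1,c1),(n2,c2)=plane("top",*lt),plane("side",*ls)
    out=[]
    for lat in lat0:
        A=np.array([n1,n2,X]); b=np.array([n1@c1,n2@c2,lat]); out.append(np.linalg.solve(A,b))
    return np.array(out)
def run(k,te,se):
    R=[redline(f"pics/{n}{k}.png",roi) for n,roi in(("top",(375,140,25,32)),("side",(420,275,40,30)))]
    E=[]
    for n,e in(("top",te),("side",se)):
        v=cv2.fitLine(edgepts(f"pics/{n}{k}.png",*e).astype(np.float32),cv2.DIST_HUBER,0,.01,.01).ravel().astype(float)
        E.append((v[2:],v[:2]))
    tip=np.array([.712,-.241,.075])@X
    r3=line3(R[0],R[1],[tip,tip+.04]); e3=line3(E[0],E[1],[tip-.115,tip-.065,tip-.015])
    print(k,"red",r3.round(4).tolist(),"slide",(r3@U*1e3).round(1)); print("  edge",e3.round(4).tolist(),"slide",(e3@U*1e3).round(1))
E
python3 - <<'E'
from line3 import *
c=lambda p,o:((p[0]+.5)/o[2]-.5+o[0],(p[1]+.5)/o[2]-.5+o[1])
T=(330,130,7);S=(360,260,7)
run(18,(c((421,322),T),c((480,634),T),(1,-.19)),(c((424,284),S),c((150,445),S),(.4,.9)))
T=(310,130,6);S=(280,200,4)
run(17,(c((302,313),T),c((351,583),T),(1,-.19)),(c((480,319),S),c((324,402),S),(.4,.9)))
E
```

```text
18 red [[0.712, -0.2409, 0.0782], [0.7514, -0.2339, 0.0776]] slide [354.5 354. ]
  edge [[0.5988, -0.261, 0.0701], [0.6481, -0.253, 0.0711], [0.6975, -0.2451, 0.0721]] slide [355.8 356.  356.2]
17 red [[0.712, -0.2409, 0.0781], [0.7514, -0.2339, 0.0776]] slide [354.5 354. ]
  edge [[0.5876, -0.1941, 0.0714], [0.637, -0.1864, 0.0719], [0.6864, -0.1786, 0.0724]] slide [288.  288.4 288.9]
```

Both views place the plate end 0.5–4.8 mm past the pointer. Triangulating gives about 1.5 mm past, and the end height dropped only ~0.8 mm, so the plate is flat. I'll pull it back slightly with light downward pressure.

```bash
python3 -m inch '[{"translation":[0.05,0.2,0],"spin":0},{"translation":[0,0,0],"spin":0}]'
python3 - <<'E'
from h import *
for n in("side","top"): cv2.imwrite(f"pics/{n}19.png",optics.camera(n)[:,:,::-1])
crop("pics/side19.png","pics/s19.png",280,200,180,130,4)
E
python3 - <<'E'
from line3 import *
c=lambda p,o:((p[0]+.5)/o[2]-.5+o[0],(p[1]+.5)/o[2]-.5+o[1])
T=(330,130,7);S=(360,260,7)
e=(c((421,322),T),c((480,634),T),(1,-.19)),(c((424,284),S),c((150,445),S),(.4,.9))
run(19,*e); report(19,*e)
E
python3 plan.py .610 -.0443 .102 9.5
```

```text
time: 30.28
ee_pos: [0.6122, -0.0445, 0.1015]
eef_rot: [-0.057, 0.71, 0.062, 0.7]
ft_force: [-0.0, -1.4, 2.8]
width: 0.0199
19 red [[0.712, -0.2409, 0.0781], [0.7514, -0.2339, 0.0776]] slide [354.5 354.1]
  edge [[0.5986, -0.2604, 0.0706], [0.648, -0.2523, 0.0713], [0.6973, -0.2442, 0.072]] slide [355.1 355.2 355.4]
top 18 ze 0.075 zr 0.075 red-edge along slide mm 0.25 lat 88.3
top 18 ze 0.075 zr 0.077 red-edge along slide mm -0.12 lat 87.9
side 30 ze 0.075 zr 0.075 red-edge along slide mm -3.95 lat 92.2
side 30 ze 0.075 zr 0.077 red-edge along slide mm -3.04 lat 91.1
t 30.38 p [ 0.6122 -0.0445  0.1015] xaxis [-0.015  0.006 -1.   ] jawyaw 99.63 shift cm [-0.05  0.05 -0.22] spin 0.12502346888446425 F [ 0.7 -3.6  2.8] w 0.02 j [-0.27  0.44  0.34  1.65 -0.17  1.09  1.86]
```

View pics/s19.png

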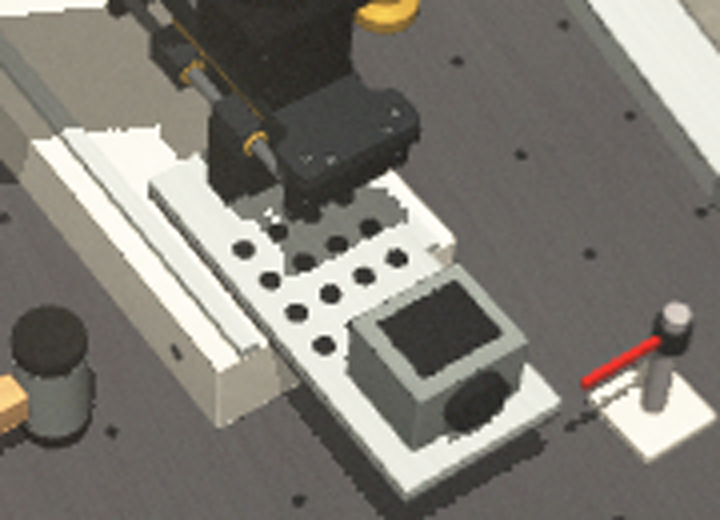

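```bash
python3 -m inch '[{"translation":[0.05,0.2,0],"spin":0},{"translation":[0,0,0],"spin":0},{"translation":[0,0,0],"spin":0}]' - 45
python3 - <<'E'
from h import *
for n in("side","top"): cv2.imwrite(f"pics/{n}20.png",optics.camera(n)[:,:,::-1])
E
python3 - <<'E'
from line3 import *
from pitch import pitch
c=lambda p,o:((p[0]+.5)/o[2]-.5+o[0],(p[1]+.5)/o[2]-.5+o[1])
T=(330,130,7);S=(360,260,7)
e=(c((421,322),T),c((480,634),T),(1,-.19)),(c((424,284),S),c((150,445),S),(.4,.9))
run(20,*e); report(20,*e)
pitch((479,635),T,(150,444),S,(150,185),(280,200,4))
E
python3 plan.py .610 -.0443 .102 9.5
```

```text
time: 30.75
ee_pos: [0.612, -0.0432, 0.1013]
eef_rot: [-0.057, 0.71, 0.061, 0.7]
ft_force: [0.0, -3.5, 3.4]
width: 0.0196
20 red [[0.712, -0.2409, 0.0781], [0.7514, -0.2339, 0.0776]] slide [354.5 354.1]
  edge [[0.5984, -0.2591, 0.0708], [0.6478, -0.2509, 0.0712], [0.6971, -0.2427, 0.0716]] slide [353.8 353.8 353.9]
top 18 ze 0.075 zr 0.075 red-edge along slide mm 1.64 lat 88.2
top 18 ze 0.075 zr 0.077 red-edge along slide mm 1.27 lat 87.9
side 30 ze 0.075 zr 0.075 red-edge along slide mm -2.6 lat 92.0
side 30 ze 0.075 zr 0.077 red-edge along slide mm -1.69 lat 90.9
outer-left tri [ 0.5981 -0.2605  0.0729] 0.0003
yaw 9.2 pitch 0 relative resid px [-0.55 -1.01]
yaw 9.2 pitch 2 relative resid px [-0.56 -3.34]
yaw 9.7 pitch 0 relative resid px [-1.34 -0.61]
yaw 9.7 pitch 2 relative resid px [-1.36 -2.94]
yaw 10.2 pitch 0 relative resid px [-2.13 -0.2 ]
yaw 10.2 pitch 2 relative resid px [-2.15 -2.52]
t 30.85 p [ 0.612  -0.0432  0.1013] xaxis [-0.014  0.005 -1.   ] jawyaw 99.62 shift cm [-0.06 -0.08 -0.22] spin 0.12339569973184439 F [-0.2 -2.6  2.7] w 0.0201 j [-0.27  0.44  0.34  1.65 -0.17  1.09  1.86]
```

View pics/top20.png

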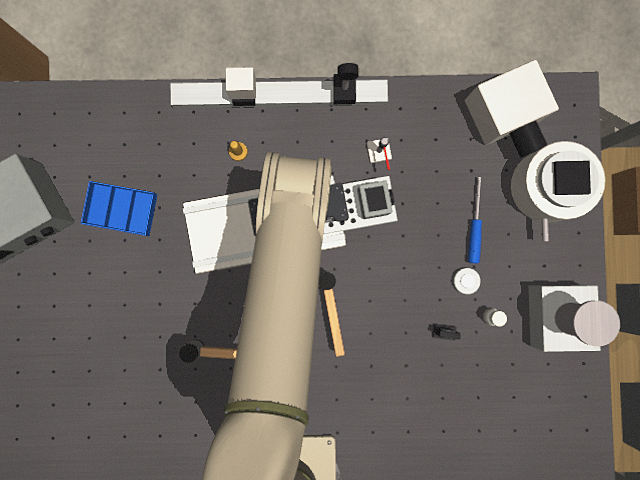

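View pics/side20.png

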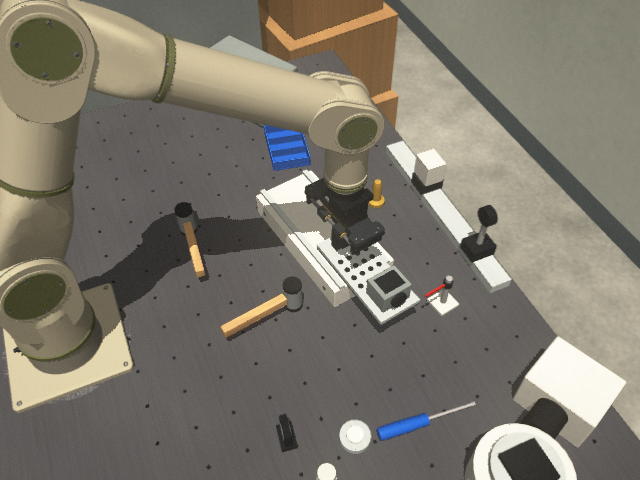

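The plate end is level with the pointer to within the spread of the views (triangulated −0.6 mm, top 1.5 mm short, side about 2 mm past). It is flat and held at 45 N, the mallet is standing, and the bystanders look untouched, so I'm handing in.

```bash
python3 -c "
from bench import close_job
print(close_job())"
```

```text
the job is handed in; nothing more can be done
None
```

I handed the job in at about 31 s with every step done, but one contact force during the hammering may count against it.

- **Pin:** I drove it down with the head of the far mallet. Its red top is concentric with its ring to about 0.1 px. A second, harder push did not move it, so it is on its stop.
- **Contact force:** in that second push the mallet pitched about 17° in the grip and the wrist read up to about 56 N vertically. That is under the 120 N wrist limit. I think the fingertips touched the rail or the mallet head met the gripper body. I cannot tell whether more than 40 N went through the gripper's body.
- **Mallet:** I eased the grip until it swung level with its weight on the table, then opened. It stands upright beside the slideway in the last pictures.
- **Plate:** I slid it out along the slideway.
  - **Nose-down:** partway it pitched about 1.5° nose-down with the tool. I drew it back until its balance point was inside the edge, let it settle, regripped and finished.
  - **Overshoot:** it went about 1–2 mm past the pointer and I drew it back.
- **Last checks:**
  - **End against pointer:** the plate's end is 0.6 mm short of the pointer by triangulation. The single views disagree: the top view says about 1.5 mm short, the side view about 2 mm past.
  - **Flatness and hold:** the plate is flat within measurement, and the arm is still holding it with 45 N set.
  - **Bystanders:** they look unmoved by eye; I did not measure them.

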